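Recover the dispenser's drip tray from under the tip boxes

ROBOT

A 6-joint arm with a two-finger parallel gripper is mounted at the origin on the work surface. World frame = base frame: x ahead of the robot, y to its left, z up, the work surface at z = 0. Lengths are in m, angles in rad, forces in N, time in s.
With the tool pointing down it reaches from about 0.35 to 0.975 m from the base axis. Payload 4.9 kg.
Tool frame: the origin (TCP) lies at the very end of the fingers, on their centre line; the grasp point (between the pads) lies 19 mm behind it; x points along the fingers, z is the direction in which the jaws open and shut, and the axes are right-handed (so a half turn about x gives the same grasp; the last joint's range is limited). The gripper opens to 85 mm and grips with 20 to 120 N. Pads are 22 mm wide; open, the fingers measure 114 mm over their backs; the gripper's body (76 mm by 85 mm) begins 54 mm behind the grasp point. The pads swing forward as they close: fully open they stand 13 mm farther back than shut.
Start: joints at [1.1, 0.053, 1.613, -0, 1.476, -0.119], TCP at [0.215, 0.587, 0.231] pointing down, gripper open.
Joint ranges: [-3.01, 3.01], [-1.01, 2.22], [0.06, 2.58], [-1.02, 4.17], [0.09, 2.62], [-3.14, 3.14]. Speed limits (rad/s): [2.57, 2.57, 3.14, 3.14, 3.14, 3.14].

INTERFACE

Orientations are given as a unit quaternion [w, x, y, z].
In Python, from plant import manip, vision, job gives the robot as it stands.
- The arm moves only by the tool servo_tool, never from a script. Its arguments are lists of equal length, an entry for each row: "twist": the turn, a rotation vector about the world's x, y, z in rad, a list of three; "xyz": the shift along the world's x, y, z in cm, a list of three; "fingers": the opening, from 0 (shut) to 1 (fully open). In form: {"twist": [[wx, wy, wz], ...], "xyz": [[x, y, z], ...], "fingers": [fingers, ...]}. A call has 1 to 8 rows; each row shifts and turns the commanded pose from where the row before left it; what a row does not reach is not made up. A row lasts 1/8 s, in which the tool goes at most 62.5 mm and 10.7 degrees, less where a joint would pass 70% of its speed; a pose out of reach is approached as far as the arm can. A call with a gripper value outside its range is refused whole. The fingers move at their own pace and stop on an object; the grip force is fixed at half the most. Time passes only in rows, so rows that do not move let the fingers close. It gives the time, the measured TCP pose, the force and the opening at its end, in the units of the state.
- manip.state(): the state, without advancing time (a new reading comes with each control period).
- vision.grab_frame(name): name is "scene" or "side" or "wrist"; returns the picture (384x512x3 uint8, red, green, blue); there is no depth.
- vision.get_calibration(name): a dict with "camera_matrix" (3x3 intrinsics, pixels), "origin" and "orientation" of the camera in the world; the wrist camera has in their place "mount" (4x4, takes a point from camera to tool coordinates, whose origin is the TCP and whose axes are the tool frame's). Camera axes: x right, y up, looking along -z (the intrinsics and any distortion apply to the point x, -y, -z); pixel columns grow to the right and rows downward; lengths in m; the calibration is good to about 2 mm. A picture is of the moment at which its call begins: read the wrist's pose just before it. get_calibration takes no time and is no camera call.
- job.job_done(): hands the job in, once; it reports no verdict.
Trained networks look in the newest picture that a camera, given by its name, has taken for a name from the list of things; names that differ only in an ending like _2 or _b are one class to them, and where a whole thing is asked for, a point or a joint stands for the part that bears it (a point fixed in the world has none). Each returns a list of dicts, best first, with "score" (0 to 1); they miss things now and then, are a little off and sometimes report something else, mostly with a low value. They report only what shows in the picture. A call takes as long as a camera call. They do not tell look-alikes from the thing itself.
- vision.spot_in(camera, label): "extent" ([centre column, centre row, width, height] in pixels, round what is visible of it).
The state is a dict: "time": time; "joint_pos": joint angles; "joint_vel": joint speeds; "joint_efforts": joint torques, N m; "tool_pos": TCP position; "tool_rot": TCP orientation; "contact_force": force on the tool from outside, world axes, zero at the start; "ft_torque": the same for the moment, N m; "gripper_width": opening from 0.0 (shut) to 1.0 (fully open).
Only numpy, scipy, OpenCV 4.12 (cv2) and the standard library are available. Lean on these libraries where they do the work, as an engineer would, in place of code of your own. Each camera call takes 0.05 s, during which the arm holds its last target.

TASK

The water dispenser's drip tray has ended up under the stack of tip boxes behind the bottle rail. Draw it out from under the stack, under the rail's front bar, so that the two boxes and the jar on top settle on the bench behind the rail, still stacked and upright; then put the tray in the dispenser's foot, lip to the front and pushed fully home. Leave the other bottles, the white jar and the beaker where they stand.

Things in the scene. Friction and masses are not known exactly. Their poses are not given: they have to be found in the camera images.
- tray_lip (a point): Loose drip tray (0.35 kg): black slab 180 (x) x 120 (y) x 6 mm, slotted steel grille flush in its flat top, its rear part under the stack. A pull lip, 10 mm thick (x), 90 mm wide (y), rises across its front (-x) end to 36 mm above the bench. Point: middle of the lip, 5 mm behind the front end, 21 mm above the bench. x runs from lip to rear end (at first away from the robot), z up.
- tray_rear (a point): Middle of the drip tray's plain rear end face, 175 mm behind tray_lip along the tray's x, 3 mm above the bench; axes as the tray. At the start the lip's middle stands 84 to 92 mm in front of the rail's front bar and the rear end about 85 mm behind it.
- tray: The same drip tray; origin at the centre of its underside, 85 mm behind tray_lip.
- rail: Bottle rail, fixed: rectangle of slippery 10 mm polished rod, 350 (y) x 170 mm (x), centred 24 mm above the bench (19 mm clear below), on four 36 mm posts at the corners only. Origin on the bench under the middle of the front bar (nearest the robot); x points back, away from the robot, y along the bar. The bar stops the stack when the tray is drawn towards -x under it.
- box_low_mid (a point): Lower tip box (blue, clear lid), 86 (x) x 128 (y) x 50 mm, about 0.18 kg, loose, standing on the tray's grille 3 to 25 mm behind the rail's front bar; the point is its centre, 25 mm above its underside. With the tray gone it stands on the bench, 6 mm lower.
- box_high_mid (a point): Upper pipette-tip box (orange, clear lid), same size, standing on the lower one; the point is its centre.
- top_bottle_mid (a point): Amber jar with a black cap, 60 mm diameter, 85 mm high, about 0.14 kg, standing loose on the upper box; the point is its centre.
- box_low: Lower box; origin at the centre of its underside.
- box_high: Upper box; origin at the centre of its underside.
- top_bottle: Amber jar; origin at the centre of its underside.
- tray_home (a point): Where tray_rear lies when home: foot of the front face of the white dispenser column (130 wide, 338 mm high, fixed), mid-width, 3 mm above the bench. x points from the bay's open front into the column, z up. Two grey guides, 22 mm high, 126 mm apart inside, run 40 mm forward (-x), then flare out, ending 58 mm before the column. A spout overhangs by 56 mm, 220 mm up.
- bottle_a_mid (a point): Bystander: amber bottle, blue cap, 52 mm diameter, 130 mm high, loose inside the rail; its centre.
- bottle_b_mid (a point): Bystander: white bottle, red cap, 52 mm diameter, 115 mm high, loose inside the rail; its centre.
- jar_mid (a point): Bystander: white jar, red cap, 60 mm diameter, 80 mm high, loose on the bench at one side; its centre.
- beaker: Bystander: glass beaker, 68 mm diameter, 90 mm high, loose on the bench at the other side; origin at the centre of its underside.
There are look-alikes about, which are no part of the job. What is shaped like the part that bears bottle_b_mid but green is not meant.

How it is judged:
On the way, in this order (a step that is already met when the one before it is completed fails the run):
1. the tray is drawn wholly out in front of the rail and the stack stands on the bench behind the rail, upright and in order (x of tray_rear in the frame of rail below 0 m and angle between each of box_low_mid, box_high_mid, top_bottle_mid's own z axis and vertical below 0.08 rad and height (world z) of box_low_mid between 0.02 and 0.029 m and height (world z) of box_high_mid between 0.068 and 0.08 m and height (world z) of top_bottle_mid between 0.13 and 0.15 m and horizontal distance between box_low_mid and box_high_mid below 0.025 m and horizontal distance between box_high_mid and top_bottle_mid below 0.045 m and x of box_low_mid in the frame of rail between 0.035 and 0.115 m and distance of box_low_mid from where it was at the start of the episode below 0.06 m), for 0.2 s.
2. the tray is fully home in the dispenser's foot (x of tray_rear in the frame of tray_home between -0.006 and 0.004 m and y of tray_rear in the frame of tray_home between -0.006 and 0.006 m and angle between the x axis of tray_rear and the x axis of tray_home, either way round below 0.06 rad and angle between tray_rear's own z axis and vertical below 0.04 rad and height (world z) of tray_rear between 0 and 0.008 m and x of tray_lip in the frame of tray_home below -0.1 m), for 0.2 s.
At the end, for the whole second after the job is handed in: Tray flat, home: rear within 6 mm of column and middle, square to 0.06 rad. Blue box on bench behind front bar, under 60 mm from start; orange on it (25 mm), amber jar on that (45 mm), upright to 0.08 rad; at rest. Other bottles, white jar, beaker upright (0.1 rad), under 30 mm from start (all of step 2 and angle between each of box_low_mid, box_high_mid, top_bottle_mid's own z axis and vertical below 0.08 rad and height (world z) of box_low_mid between 0.02 and 0.029 m and height (world z) of box_high_mid between 0.068 and 0.08 m and height (world z) of top_bottle_mid between 0.13 and 0.15 m and horizontal distance between box_low_mid and box_high_mid below 0.025 m and horizontal distance between box_high_mid and top_bottle_mid below 0.045 m and x of box_low_mid in the frame of rail between 0.035 and 0.115 m and distance of box_low_mid from where it was at the start of the episode below 0.06 m and linear speed of each of tray, box_low, box_high, top_bottle below 0.02 m/s and angle between each of bottle_a_mid, bottle_b_mid, jar_mid, beaker's own z axis and vertical below 0.1 rad and distance of each of bottle_a_mid, bottle_b_mid, jar_mid, beaker from where it was at the start of the episode below 0.03 m); the robot touches nothing.
It fails at once if a box of the stack or the jar on it topples (angle between any of box_low_mid, box_high_mid's own z axis and vertical above 0.45 rad or angle between top_bottle_mid's own z axis and vertical above 0.6 rad).
It fails at once if a bystander is knocked over or shoved away (angle between any of bottle_a_mid, bottle_b_mid, jar_mid, beaker's own z axis and vertical above 0.5 rad or distance of any of bottle_a_mid, bottle_b_mid, jar_mid, beaker from where it was at the start of the episode above 0.05 m).
It also fails if it takes over 64 s, if anything falls off the work surface, if the arm or the gripper's body presses on something with over 40 N, if the wrist force passes 120 N, or if a joint passes its speed limit or range.

## Working session

There is one attempt and no reset: what is moved stays moved. The work goes in short steps, Python scripts to look and compute and a tool call to move; the robot and the scene stay as the last step left them, time stands still between calls to the robot, and variables do not carry over. Pictures are saved under pics/ and viewed, and the job is handed in when it is done.

Besides the shell and the picture viewer there is one more tool, called after "Call:" in YAML: its name, and indented under it one key for each argument. servo_tool: Moves the arm, as the interface text tells. Its arguments: {"type":"object","properties":{"twist":{"type":"array","items":{"type":"array","items":{"type":"number"}}},"xyz":{"type":"array","items":{"type":"array","items":{"type":"number"}}},"fingers":{"type":"array","items":{"type":"number"}}},"required":["twist","xyz","fingers"]}

```bash
ls; mkdir -p pics; python3 - <<'E'
from plant import manip, vision, job
import cv2
print(manip.state())
for n in ("scene","side"):
    c=vision.get_calibration(n); print(n,c)
    im=vision.grab_frame(n); cv2.imwrite(f"pics/{n}0.png",im[:,:,::-1])
print(vision.get_calibration("wrist"))
E
```

```text
pics
{'time': 0.0, 'joint_pos': array([ 1.10000956e+00,  5.33775512e-02,  1.61425094e+00,  1.59612398e-05,
        1.47596271e+00, -1.19001995e-01]), 'joint_vel': array([-4.27383934e-04, -1.09873632e-03, -3.25506294e-05,  1.46793962e-03,
       -9.80053201e-04, -1.43806008e-03]), 'joint_efforts': array([ 4.06597937e-04, -3.93671250e+01, -3.70182967e+01, -1.88840193e-05,
        7.09085914e-03, -1.53644470e-05]), 'tool_pos': array([0.21508397, 0.5861928 , 0.23007588]), 'tool_rot': array([ 0.57915289, -0.40511923,  0.58040475,  0.40446343]), 'contact_force': array([-0.01597656, -0.00096029,  0.04850256]), 'ft_torque': array([ 0.02416974, -0.04834598,  0.01959882]), 'gripper_width': 0.9951126910714889}
scene {'camera_matrix': array([[350.40506627,   0.        , 252.94484056],
       [  0.        , 350.40506627, 198.51472891],
       [  0.        ,   0.        ,   1.        ]]), 'origin': array([ 0.96188406, -0.20792115,  1.23747712]), 'orientation': array([0.88143443, 0.14824233, 0.07916202, 0.44139658])}
side {'camera_matrix': array([[460.74343187,   0.        , 248.7294332 ],
       [  0.        , 460.74343187, 193.8495643 ],
       [  0.        ,   0.        ,   1.        ]]), 'origin': array([ 0.58879815, -1.00039942,  0.85155033]), 'orientation': array([ 0.89315272,  0.44885022, -0.01537623, -0.02398474])}
{'camera_matrix': array([[335.90948116,   0.        , 252.91152389],
       [  0.        , 335.90948116, 194.09513099],
       [  0.        ,   0.        ,   1.        ]]), 'mount': array([[ 1.08437916e-04,  2.89920341e-01, -9.57050774e-01,
        -1.42986711e-01],
       [-7.36095402e-04,  9.57050543e-01,  2.89920188e-01,
         7.35284762e-02],
       [ 9.99999723e-01,  6.73042333e-04,  3.17189597e-04,
         1.51081514e-04],
       [ 0.00000000e+00,  0.00000000e+00,  0.00000000e+00,
         1.00000000e+00]])}
```

View pics/scene0.png

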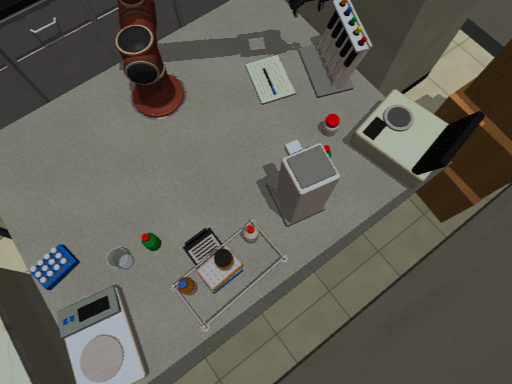

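View pics/side0.png

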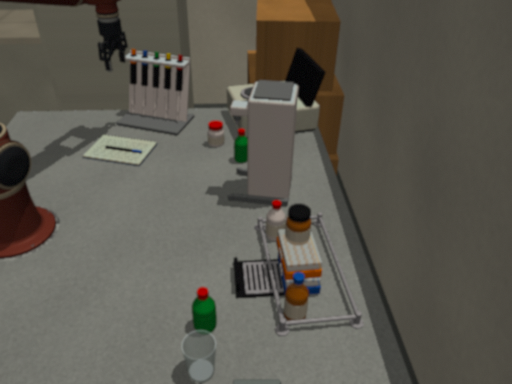

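```bash
cat > h.py <<'E'
import numpy as np, cv2
from scipy.spatial.transform import Rotation as R
from plant import manip, vision, job
def q2R(q): return R.from_quat([q[1],q[2],q[3],q[0]]).as_matrix()
def cam(n, st=None):
    c=vision.get_calibration(n); K=c['camera_matrix']
    if n=='wrist':
        st=st or manip.state(); Rt=q2R(st['tool_rot']); m=np.array(c['mount'])
        return K, Rt@m[:3,3]+st['tool_pos'], Rt@m[:3,:3]
    return K, np.array(c['origin']), q2R(c['orientation'])
def proj(C,P):
    K,o,Rm=C; p=(np.atleast_2d(P)-o)@Rm; p=p*[1,-1,-1]; u=p@K.T
    return u[:,:2]/u[:,2:]
def ray(C,uv):
    K,o,Rm=C; d=np.linalg.inv(K)@[uv[0],uv[1],1]; return o, Rm@(d*[1,-1,-1])
def atz(C,uv,z):
    o,d=ray(C,uv); return o+d*(z-o[2])/d[2]
def tri(C1,a,C2,b):
    o1,d1=ray(C1,a);o2,d2=ray(C2,b)
    s=np.linalg.lstsq(np.c_[d1,-d2],o2-o1,rcond=None)[0]
    p,q=o1+s[0]*d1,o2+s[1]*d2; return (p+q)/2,np.linalg.norm(p-q)
E
python3 - <<'E'
from h import *
for n in ('scene','side'):
    C=cam(n)
    vision.grab_frame(n)
    for l in ('tray','rail','tray_home','box_low','bottle_a_mid','bottle_b_mid','jar_mid','beaker','top_bottle'):
        r=vision.spot_in(n,l)
        for d in r[:3]:
            e=d['extent']; print(n,l,round(d['score'],2),np.round(e,0),np.round(atz(C,e[:2],0.03),3)[:2])
E
```

```text
scene tray 0.9 [201. 245.  34.  37.] [ 0.645 -0.21 ]
scene tray 0.34 [222. 261.  17.  20.] [ 0.735 -0.185]
scene rail 0.62 [231. 275. 122. 114.] [ 0.79  -0.187]
scene rail 0.2 [218. 270.  48.  45.] [ 0.75  -0.212]
scene rail 0.16 [201. 242.  34.  37.] [ 0.637 -0.206]
scene tray_home 0.64 [302. 183.  73.  83.] [0.676 0.218]
scene box_low 0.7 [228. 284.  32.  25.] [ 0.81  -0.212]
scene box_low 0.47 [330. 124.  19.  24.] [0.549 0.464]
scene box_low 0.34 [220. 270.  46.  43.] [ 0.755 -0.209]
scene bottle_a_mid 0.55 [186. 286.  18.  20.] [ 0.73 -0.33]
scene bottle_b_mid 0.78 [151. 241.  20.  19.] [ 0.529 -0.343]
scene bottle_b_mid 0.7 [204. 248.  39.  38.] [ 0.658 -0.209]
scene bottle_b_mid 0.62 [327. 151.   4.  10.] [0.631 0.38 ]
scene jar_mid 0.78 [329. 124.  21.  22.] [0.548 0.461]
scene beaker 0.56 [120. 259.  29.  18.] [ 0.517 -0.461]
side tray 0.97 [258. 279.  48.  37.] [ 0.659 -0.24 ]
side rail 0.97 [309. 273. 108. 123.] [ 0.785 -0.227]
side tray_home 0.57 [262. 142.  68. 127.] [0.72  0.403]
side box_low 0.69 [298. 278.  39.  37.] [ 0.756 -0.241]
side bottle_a_mid 0.8 [297. 298.  26.  49.] [ 0.744 -0.301]
side bottle_b_mid 0.98 [205. 309.  26.  52.] [ 0.533 -0.324]
side bottle_b_mid 0.82 [241. 149.  10.  34.] [0.644 0.36 ]
side bottle_b_mid 0.59 [274. 220.  20.  39.] [ 0.72  -0.021]
side jar_mid 0.94 [215. 135.  16.  27.] [0.554 0.462]
side beaker 0.94 [199. 357.  35.  53.] [ 0.524 -0.444]
side beaker 0.56 [298. 254.  49.  47.] [ 0.767 -0.159]
side top_bottle 0.67 [299. 224.  23.  39.] [ 0.787 -0.043]
```

```bash
python3 - <<'E'
import cv2
a=cv2.imread('pics/scene0.png')[200:340,160:360]; cv2.imwrite('pics/s0c.png',cv2.resize(a,None,fx=4,fy=4,interpolation=cv2.INTER_CUBIC))
a=cv2.imread('pics/scene0.png')[100:240,240:400]; cv2.imwrite('pics/s0d.png',cv2.resize(a,None,fx=4,fy=4,interpolation=cv2.INTER_CUBIC))
a=cv2.imread('pics/side0.png')[190:340,200:380]; cv2.imwrite('pics/d0c.png',cv2.resize(a,None,fx=4,fy=4,interpolation=cv2.INTER_CUBIC))
a=cv2.imread('pics/side0.png')[70:220,190:350]; cv2.imwrite('pics/d0d.png',cv2.resize(a,None,fx=4,fy=4,interpolation=cv2.INTER_CUBIC))
E
```

```text
(no output)
```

View pics/s0c.png

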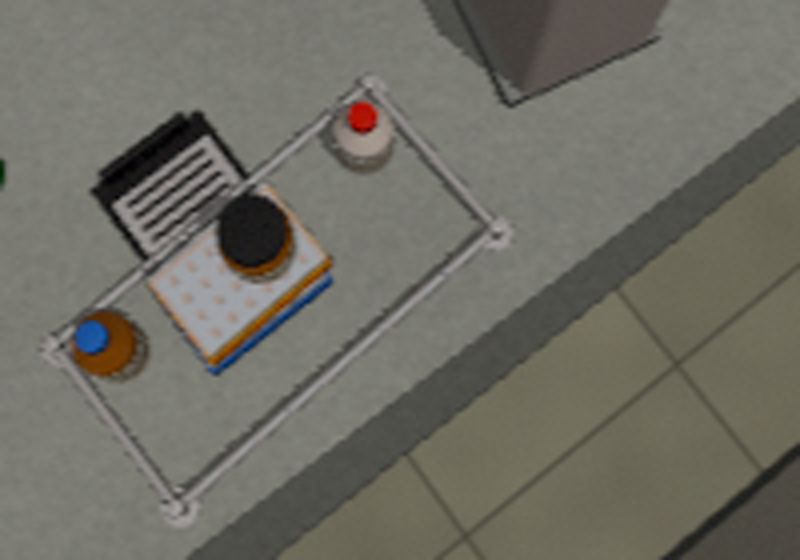

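View pics/s0d.png

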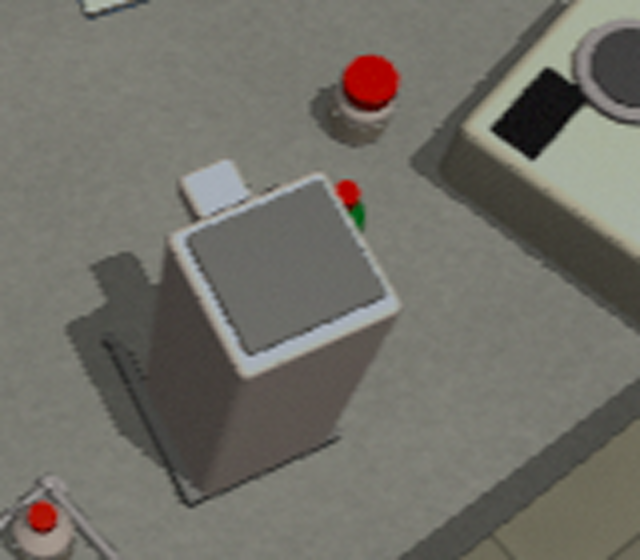

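View pics/d0c.png

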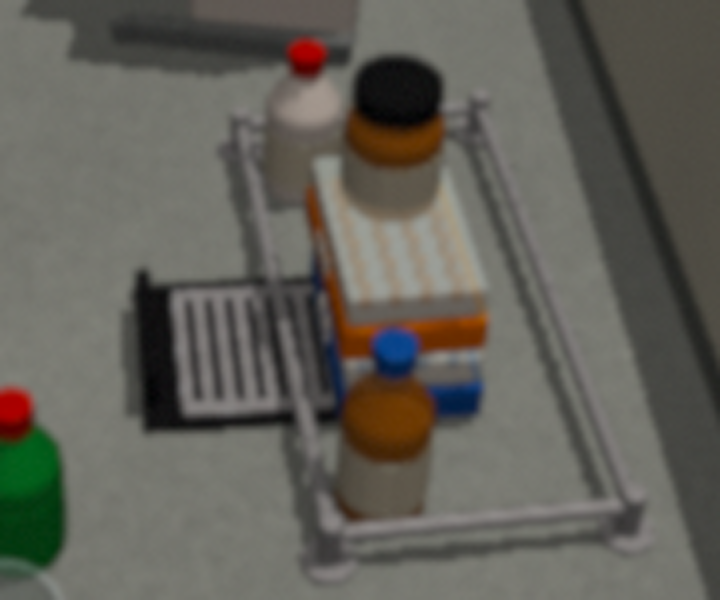

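View pics/d0d.png

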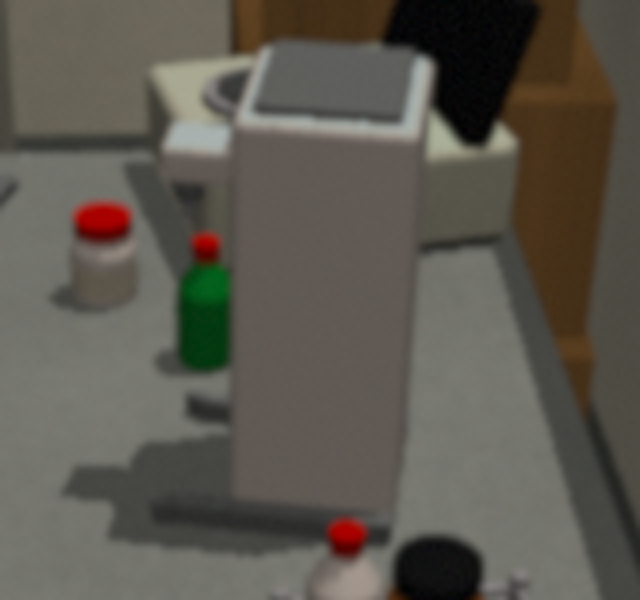

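```bash
python3 - <<'E'
from h import *
C=cam('scene');S=cam('side')
f=lambda U,off:((np.array(U)+.5)/4-.5+np.array(off))
print('posts')
for U in [(368,82),(52,347),(178,508),(497,232)]: print(np.round(atz(C,f(U,(160,200)),.036),3))
print('posts side')
for U in [(238,122),(327,510),(632,495),(480,100)]: print(np.round(atz(S,f(U,(200,190)),.036),3))
print('disp')
P=[atz(C,f(U,(240,100)),.338) for U in [(172,238),(325,175),(400,308),(245,375)]]
print(np.round(P,3))
print('disp side', np.round([atz(S,f(U,(190,70)),.338) for U in [(238,122),(268,40),(435,55),(415,130)]],3))
print('guides ', np.round([atz(C,f(U,(240,100)),.022) for U in [(110,340),(190,500),(338,436)]],3))
print('guides side', np.round([atz(S,f(U,(190,70)),.022) for U in [(155,505),(188,400)]],3), np.round(atz(S,f((390,535),(190,70)),0.0),3))
print('lip scene',np.round([atz(C,f(U,(160,200)),.036) for U in [(95,190),(183,112),(105,200),(202,115)]],3))
print('tray scene',np.round([atz(C,f(U,(160,200)),.006) for U in [(143,258),(247,178)]],3))
print('lip side',np.round([atz(S,f(U,(200,190)),.036) for U in [(140,270),(147,378)]],3))
E
```

```text
posts
[ 0.68  -0.017  0.036]
[ 0.706 -0.365  0.036]
[ 0.874 -0.352  0.036]
[ 0.853 -0.008  0.036]
posts side
[ 0.678 -0.028  0.036]
[ 0.701 -0.359  0.036]
[ 0.87  -0.358  0.036]
[ 0.849 -0.012  0.036]
disp
[[0.66  0.112 0.338]
 [0.687 0.231 0.338]
 [0.797 0.205 0.338]
 [0.771 0.088 0.338]]
disp side [[0.655 0.093 0.338]
 [0.683 0.224 0.338]
 [0.797 0.193 0.338]
 [0.767 0.076 0.338]]
guides  [[0.601 0.114 0.022]
 [0.766 0.077 0.022]
 [0.8   0.222 0.022]]
guides side [[0.595 0.106 0.022]
 [0.625 0.247 0.022]] [ 0.772  0.089 -0.   ]
lip scene [[ 0.616 -0.264  0.036]
 [ 0.604 -0.164  0.036]
 [ 0.628 -0.262  0.036]
 [ 0.616 -0.152  0.036]]
tray scene [[ 0.683 -0.265  0.006]
 [ 0.68  -0.151  0.006]]
lip side [[ 0.605 -0.169  0.036]
 [ 0.607 -0.259  0.036]]
```

```bash
python3 - <<'E'
from h import *
st=manip.state(); print(st['time'],np.round(q2R(st['tool_rot']),3), st['tool_pos'])
E
```

```text
1.1 [[ 0.    -0.939  0.345]
 [ 0.     0.345  0.939]
 [-1.     0.     0.   ]] [0.21538126 0.5867099  0.23133656]
```

Call:
servo_tool:
  twist:
    - [0,0,-0.0715]
    - [0,0,-0.0715]
    - [0,0,-0.0715]
    - [0,0,-0.0715]
    - [0,0,-0.0715]
    - [0,0,-0.0715]
    - [0,0,-0.0715]
    - [0,0,-0.0715]
  xyz:
    - [2.47,-4.98,0]
    - [2.47,-4.98,0]
    - [2.47,-4.98,0]
    - [2.47,-4.98,0]
    - [2.47,-4.98,0]
    - [2.47,-4.98,0]
    - [2.47,-4.98,0]
    - [2.47,-4.98,0]
  fingers: [0.6,0.6,0.6,0.6,0.6,0.6,0.6,0.6]

```text
time: 2.1
tool_pos: [0.4135, 0.1867, 0.2316]
tool_rot: [0.671, -0.224, 0.67, 0.224]
contact_force: [1.3, -0.3, -0.2]
gripper_width: 0.599
```

Call:
servo_tool:
  twist:
    - [0,0,-0.0715]
    - [0,0,-0.0715]
    - [0,0,-0.0715]
    - [0,0,-0.0715]
    - [0,0,-0.0715]
    - [0,0,-0.0715]
    - [0,0,-0.0715]
    - [0,0,-0.0715]
  xyz:
    - [2.47,-4.98,-0.3]
    - [2.47,-4.98,-0.3]
    - [2.47,-4.98,-0.3]
    - [2.47,-4.98,-0.3]
    - [2.47,-4.98,-0.3]
    - [2.47,-4.98,-0.3]
    - [2.47,-4.98,-0.3]
    - [2.47,-4.98,-0.3]
  fingers: [0.6,0.6,0.6,0.6,0.6,0.6,0.6,0.6]

```text
time: 3.1
tool_pos: [0.6113, -0.2119, 0.2073]
tool_rot: [0.707, -0.026, 0.706, 0.026]
contact_force: [0.4, 0.5, 0.9]
gripper_width: 0.599
```

Call:
servo_tool:
  twist:
    - [0,0,0]
  xyz:
    - [0,0,0]
  fingers: [0.6]

```text
time: 3.22
tool_pos: [0.611, -0.2133, 0.2061]
tool_rot: [0.706, -0.025, 0.707, 0.025]
contact_force: [-1.3, 1.0, 1.1]
gripper_width: 0.603
```

```bash
python3 - <<'E'
from h import *
st=manip.state(); print(np.round(st['joint_vel'],3),st['joint_pos'])
im=vision.grab_frame('wrist'); im=np.ascontiguousarray(im[:,:,::-1])
np.save('w1.npy',dict(p=st['tool_pos'],q=st['tool_rot']),allow_pickle=True)
cv2.imwrite('pics/w1.png',im); cv2.imwrite('pics/w1b.png',cv2.resize(im,(800,600)))
E
```

```text
[ 0.047 -0.056  0.051  0.023  0.024 -0.004] [-4.50616617e-01  1.20951361e-01  1.58282483e+00 -4.94959440e-04
  1.43906589e+00 -5.21560796e-01]
```

View pics/w1b.png

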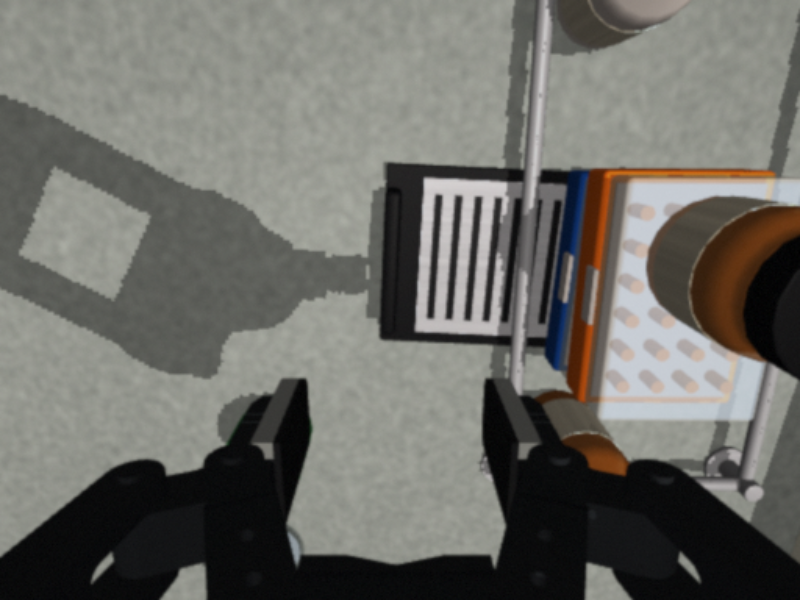

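```bash
python3 - <<'E'
import cv2
a=cv2.imread('pics/w1.png')[90:230,225:385]; cv2.imwrite('pics/w1c.png',cv2.resize(a,None,fx=5,fy=5,interpolation=cv2.INTER_CUBIC)[:600])
E
```

```text
(no output)
```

View pics/w1c.png

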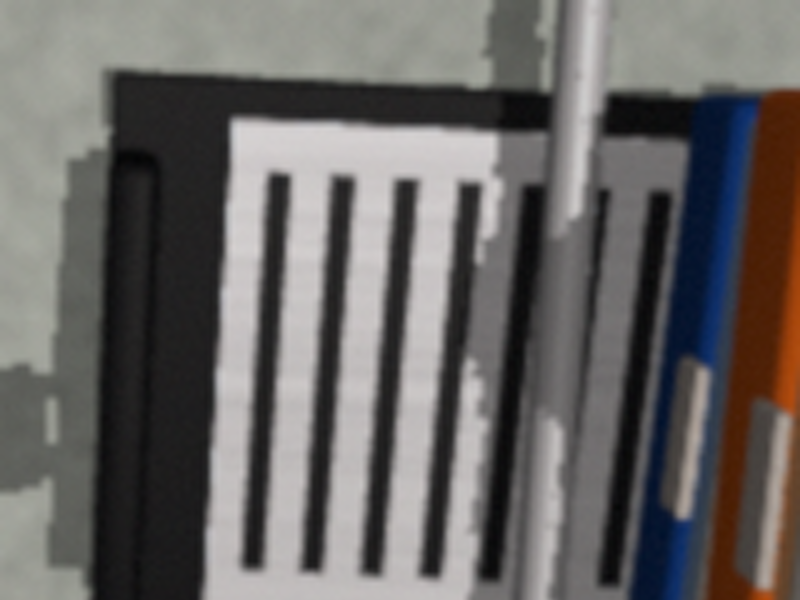

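```bash
python3 - <<'E'
from h import *
d=np.load('w1.npy',allow_pickle=True).item(); C=cam('wrist',dict(tool_pos=d['p'],tool_rot=d['q']))
f=lambda U:((np.array(U)+.5)/5-.5+np.array((225,90)))
g=lambda U:((np.array(U)+.5)*.64-.5)
def sh(n,a): print(n,np.round(a,4)[:2]); return a
a=sh('far front',atz(C,f((110,72)),.006)); a2=sh('far edge 2',atz(C,f((690,98)),.006)); b=sh('near front',atz(C,g((380,338)),.006))
print('yaw edge',np.arctan2(*(a2-a)[[1,0]]),'yaw front',np.arctan2(-(a-b)[0],(a-b)[1]), np.linalg.norm(a-b))
l1=sh('lip back far',atz(C,f((158,158)),.036)); l2=sh('lip frt far',atz(C,f((118,158)),.036))
l3=sh('lip back near',atz(C,g((398,308)),.036));l4=sh('lip frt near',atz(C,g((383,308)),.036)); print('mid',(l1+l2+l3+l4)/4, np.linalg.norm(l2-l4))
r1=sh('bar',atz(C,f((583,0)),.024)); r2=sh('bar2',atz(C,g((516,388)),.024)); print('bar yaw',np.arctan2(-(r1-r2)[0],(r1-r2)[1]))
Rt=q2R(d['q']); print('tool yaw',np.arctan2(Rt[1,2],Rt[0,2]),'pos',d['p'], Rt[:,0])
E
```

```text
far front [ 0.6004 -0.1511]
far edge 2 [ 0.7154 -0.148 ]
near front [ 0.6042 -0.2691]
yaw edge 0.02701700424055583 yaw front 0.03180940238723817 0.11807804992263997
lip back far [ 0.6107 -0.1646]
lip frt far [ 0.6034 -0.1651]
lip back near [ 0.6144 -0.237 ]
lip frt near [ 0.605  -0.2377]
mid [ 0.60835613 -0.20110442  0.036     ] 0.07258349776928082
bar [ 0.6871 -0.1315]
bar2 [ 0.6988 -0.2919]
bar yaw 0.07287010722136379
tool yaw 0.07100962892267648 pos [ 0.61100368 -0.2133375   0.20606442] [-1.33839383e-03  1.02454166e-04 -9.99999099e-01]
```

Call:
servo_tool:
  twist:
    - [0,0,-0.02]
    - [0,0,-0.02]
    - [0,0,0]
    - [0,0,0]
    - [0,0,0]
    - [0,0,0]
  xyz:
    - [-0.2,0,-3]
    - [-0.2,0,-4]
    - [0,0,-4]
    - [0,0,-3]
    - [0,0,-2]
    - [0,0,0]
  fingers: [0.5,0.5,0.5,0.5,0.5,0.5]

```text
time: 4.03
tool_pos: [0.6054, -0.2089, 0.0459]
tool_rot: [0.706, -0.012, 0.708, 0.013]
contact_force: [0.1, 0.3, 0.1]
gripper_width: 0.501
```

```bash
cat > look.py <<'E'
import sys
from h import *
n,name=sys.argv[1],sys.argv[2]
st=manip.state(); im=np.ascontiguousarray(vision.grab_frame(n)[:,:,::-1])
np.save(f'{name}.npy',dict(tool_pos=st['tool_pos'],tool_rot=st['tool_rot']),allow_pickle=True)
cv2.imwrite(f'pics/{name}_raw.png',im)
if len(sys.argv)>3:
    x0,y0,x1,y1=map(int,sys.argv[3].split(',')); im=im[y0:y1,x0:x1]
s=min(800/im.shape[1],600/im.shape[0]); cv2.imwrite(f'pics/{name}.png',cv2.resize(im,None,fx=s,fy=s,interpolation=cv2.INTER_CUBIC))
Rt=q2R(st['tool_rot']); print('t',st['time'],'pos',np.round(st['tool_pos'],4),'yaw',round(np.arctan2(Rt[1,2],Rt[0,2]),4),'down',np.round(Rt[:,0],3),'F',np.round(st['contact_force'],1),'w',round(st['gripper_width'],3),'scale',s)
E
python3 look.py wrist w2; python3 look.py side d2 200,190,360,310
```

```text
t 4.025 pos [ 0.6054 -0.2089  0.0459] yaw 0.0359 down [-0.003  0.001 -1.   ] F [0.1 0.3 0.1] w 0.501 scale 1.5625
t 4.075 pos [ 0.6066 -0.2096  0.0476] yaw 0.0357 down [-0.  0. -1.] F [-1.6 -0.1  0.6] w 0.5 scale 5.0
```

View pics/w2.png

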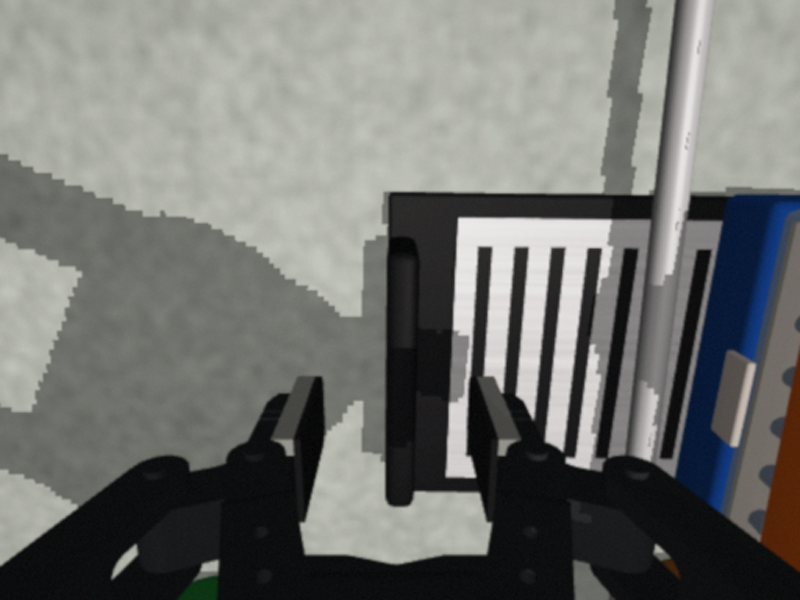

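View pics/d2.png

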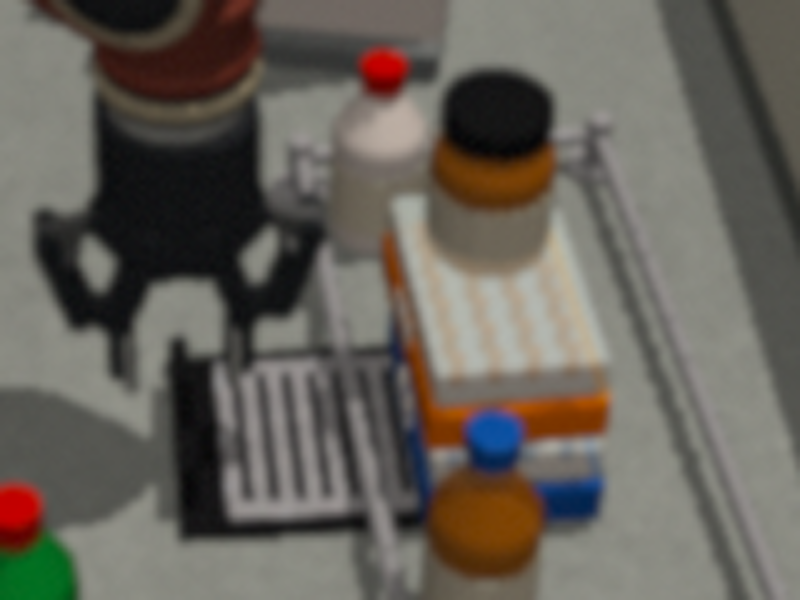

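```bash
python3 - <<'E'
from h import *
d=np.load('w2.npy',allow_pickle=True).item(); C=cam('wrist',d)
g=lambda U:((np.array(U)+.5)*.64-.5)
for U,z in [((388,243),.036),((418,243),.036),((387,503),.036),((413,503),.036),((389,194),.006),((724,196),.006),((446,477),.006),((458,218),.006)]:
    print(U,np.round(atz(C,g(U),z),4))
E
```

```text
(388, 243) [ 0.6019 -0.1628  0.036 ]
(418, 243) [ 0.6108 -0.1625  0.036 ]
(387, 503) [ 0.6044 -0.253   0.036 ]
(413, 503) [ 0.6133 -0.2527  0.036 ]
(389, 194) [ 0.6014 -0.1513  0.006 ]
(724, 196) [ 0.7161 -0.1479  0.006 ]
(446, 477) [ 0.628  -0.2628  0.006 ]
(458, 218) [ 0.6256 -0.1586  0.006 ]
```

Call:
servo_tool:
  twist:
    - [0,0,0]
    - [0,0,0]
    - [0,0,0]
    - [0,0,0]
    - [0,0,0]
    - [0,0,0]
    - [0,0,0]
  xyz:
    - [0.1,0,-1.9]
    - [0,0,-1]
    - [0,0,0]
    - [0,0,0]
    - [0,0,0]
    - [0,0,0]
    - [0,0,0]
  fingers: [0.5,0.5,0.0,0.0,0.0,0.0,0.0]

```text
time: 5.0
tool_pos: [0.6074, -0.2103, 0.0183]
tool_rot: [0.707, -0.012, 0.707, 0.012]
contact_force: [-1.5, -1.3, -1.9]
gripper_width: 0.101
```

```bash
python3 look.py wrist w3
```

```text
t 5.0 pos [ 0.6074 -0.2103  0.0183] yaw 0.0347 down [-0. -0. -1.] F [-1.5 -1.3 -1.9] w 0.101 scale 1.5625
```

View pics/w3.png

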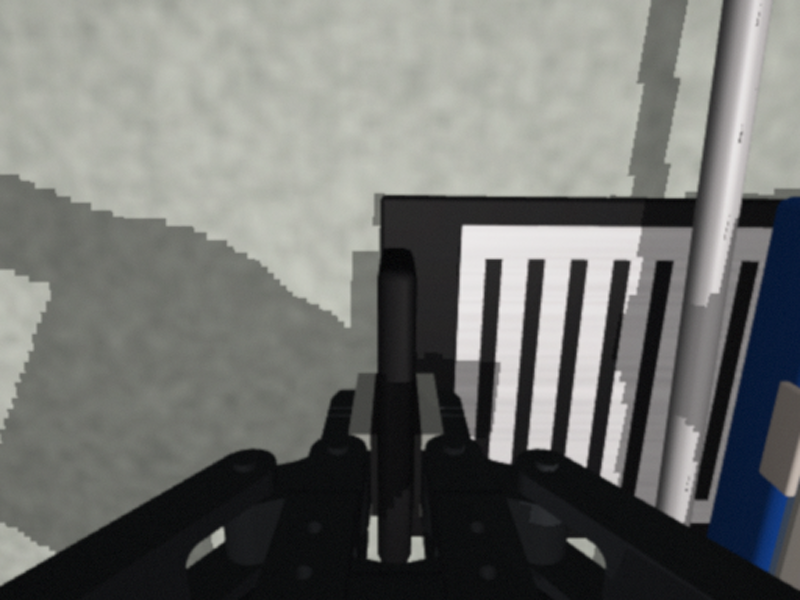

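Call:
servo_tool:
  twist:
    - [0,0,0]
    - [0,0,0]
    - [0,0,0]
    - [0,0,0]
    - [0,0,0]
    - [0,0,0]
    - [0,0,0]
    - [0,0,0]
  xyz:
    - [-0.2,-0.015,0]
    - [-0.4,-0.03,0]
    - [-0.4,-0.03,0]
    - [-0.4,-0.03,0]
    - [-0.4,-0.03,0]
    - [-0.4,-0.03,0]
    - [-0.4,-0.03,0]
    - [-0.4,-0.03,0]
  fingers: [0,0,0,0,0,0,0,0]

```text
time: 6.05
tool_pos: [0.5792, -0.2123, 0.019]
tool_rot: [0.709, -0.013, 0.705, 0.012]
contact_force: [8.9, 1.0, -5.5]
gripper_width: 0.097
```

```bash
python3 look.py side d3 200,190,360,310
```

```text
t 6.05 pos [ 0.5792 -0.2123  0.019 ] yaw 0.0351 down [ 0.005 -0.    -1.   ] F [ 8.9  1.  -5.5] w 0.097 scale 5.0
```

View pics/d3.png

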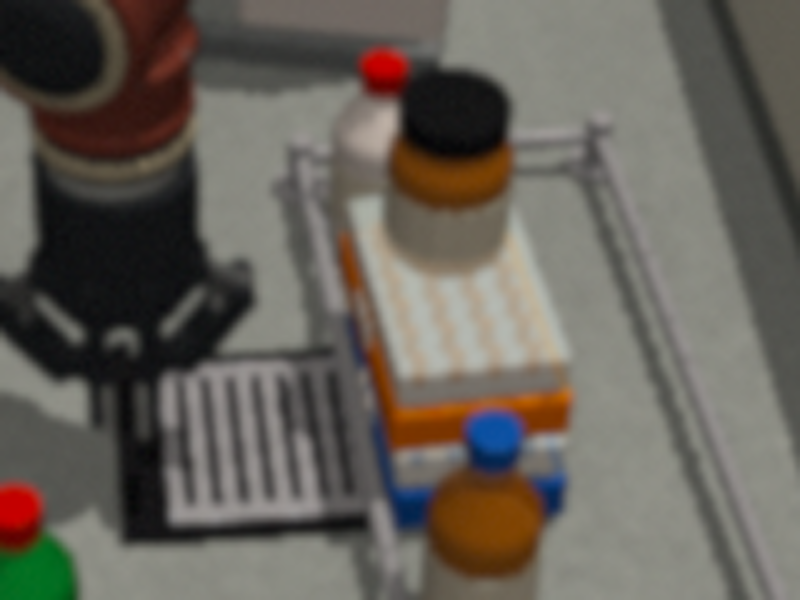

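Call:
servo_tool:
  twist:
    - [0,0,0]
    - [0,0,0]
    - [0,0,0]
    - [0,0,0]
    - [0,0,0]
    - [0,0,0]
    - [0,0,0]
    - [0,0,0]
  xyz:
    - [-0.3,-0.02,0]
    - [-0.3,-0.02,0]
    - [-0.3,-0.02,0]
    - [-0.3,-0.02,0]
    - [-0.3,-0.02,0]
    - [-0.3,-0.02,0]
    - [-0.3,-0.02,0]
    - [-0.3,-0.02,0]
  fingers: [0,0,0,0,0,0,0,0]

```text
time: 7.1
tool_pos: [0.5536, -0.2139, 0.0185]
tool_rot: [0.707, -0.012, 0.707, 0.012]
contact_force: [4.4, 0.0, -2.1]
gripper_width: 0.103
```

```bash
python3 look.py side d4 200,190,360,310
```

```text
t 7.1 pos [ 0.5536 -0.2139  0.0185] yaw 0.0349 down [ 0.001 -0.    -1.   ] F [ 4.4  0.  -2.1] w 0.103 scale 5.0
```

View pics/d4.png

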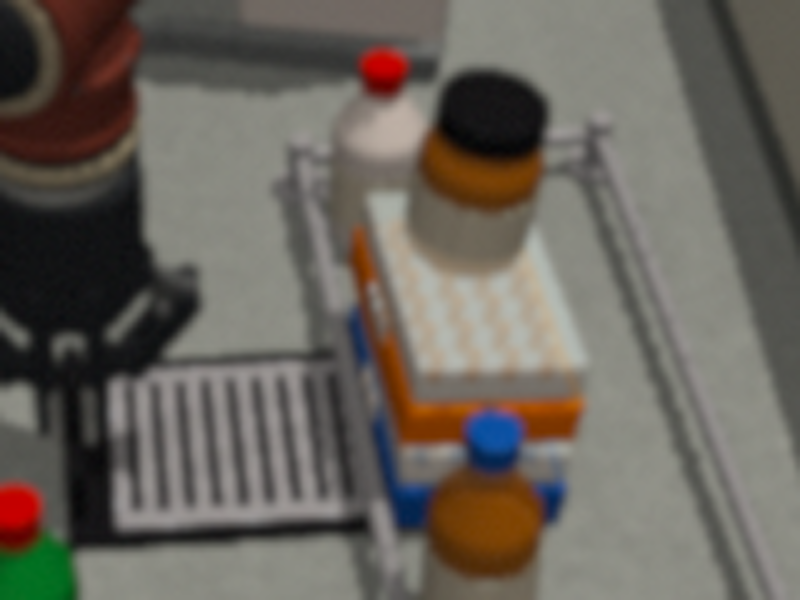

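Call:
servo_tool:
  twist:
    - [0,0,0]
    - [0,0,0]
    - [0,0,0]
    - [0,0,0]
    - [0,0,0]
    - [0,0,0]
    - [0,0,0]
    - [0,0,0]
  xyz:
    - [-0.3,-0.02,0]
    - [-0.3,-0.02,0]
    - [-0.3,-0.02,0]
    - [-0.3,-0.02,0]
    - [-0.3,-0.02,0]
    - [-0.3,-0.02,0]
    - [-0.3,-0.02,0]
    - [-0.3,-0.02,0]
  fingers: [0,0,0,0,0,0,0,0]

```text
time: 8.15
tool_pos: [0.5293, -0.2155, 0.0183]
tool_rot: [0.707, -0.012, 0.707, 0.012]
contact_force: [1.5, 0.6, -1.1]
gripper_width: 0.098
```

Call:
servo_tool:
  twist:
    - [0,0,0]
    - [0,0,0]
    - [0,0,0]
    - [0,0,0]
    - [0,0,0]
    - [0,0,0]
    - [0,0,0]
    - [0,0,0]
  xyz:
    - [-0.3,-0.02,0]
    - [-0.3,-0.02,0]
    - [-0.3,-0.02,0]
    - [-0.3,-0.02,0]
    - [-0.4,-0.03,0]
    - [-0.4,-0.03,0]
    - [-0.4,-0.03,0]
    - [-0.4,-0.03,0]
  fingers: [0,0,0,0,0,0,0,0]

```text
time: 9.15
tool_pos: [0.5012, -0.2175, 0.0183]
tool_rot: [0.707, -0.012, 0.707, 0.012]
contact_force: [1.4, -0.9, -1.3]
gripper_width: 0.1
```

```bash
python3 look.py side d5 180,190,340,310;  python3 look.py scene s5 140,200,300,320
```

```text
t 9.15 pos [ 0.5012 -0.2175  0.0183] yaw 0.0351 down [-0.  0. -1.] F [ 1.4 -0.9 -1.3] w 0.1 scale 5.0
t 9.2 pos [ 0.5008 -0.2175  0.0182] yaw 0.0349 down [-0.001  0.    -1.   ] F [-1.9 -0.1 -0.7] w 0.1 scale 5.0
```

View pics/d5.png

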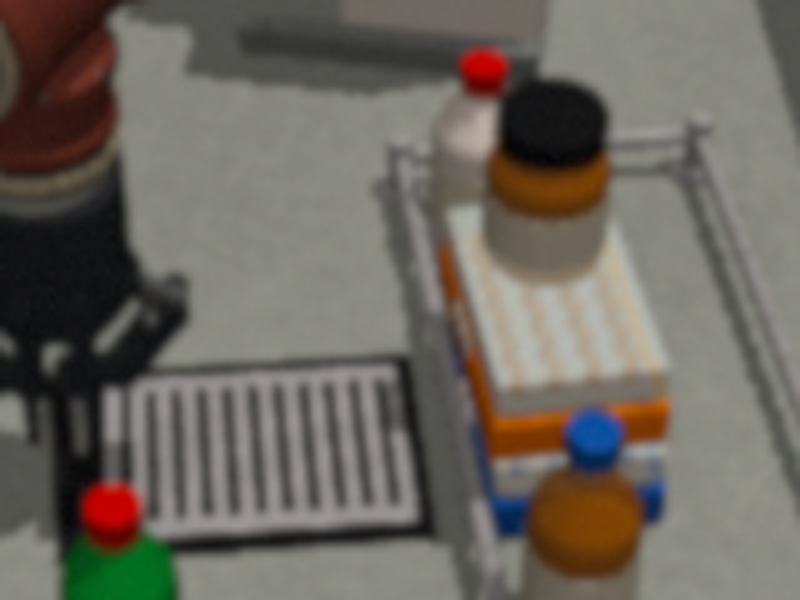

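View pics/s5.png

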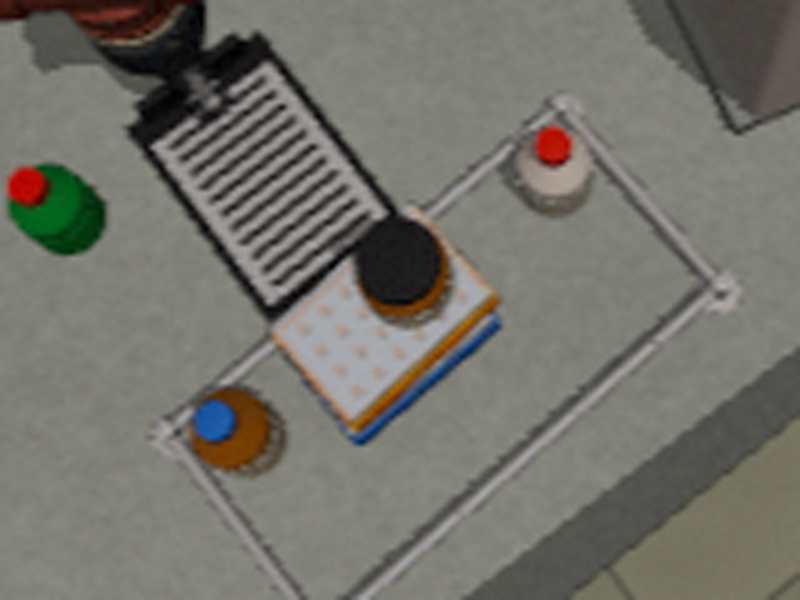

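Call:
servo_tool:
  twist:
    - [0,0,0]
    - [0,0,0]
    - [0,0,0]
    - [0,0,0]
    - [0,0,0]
    - [0,0,0]
    - [0,0,-0.02]
    - [0,0,-0.02]
  xyz:
    - [-1,0,0]
    - [-2,0,0]
    - [-2,0,0]
    - [-2,0,0]
    - [-1.5,1,0]
    - [-1,2,0]
    - [-0.5,3,0]
    - [0,3,0]
  fingers: [0,0,0,0,0,0,0,0]

```text
time: 10.25
tool_pos: [0.4007, -0.1272, 0.0183]
tool_rot: [0.707, 0.002, 0.707, -0.003]
contact_force: [1.3, -0.5, -2.1]
gripper_width: 0.099
```

Call:
servo_tool:
  twist:
    - [0,0,-0.02]
    - [0,0,-0.02]
    - [0,0,-0.02]
    - [0,0,-0.02]
    - [0,0,-0.02]
    - [0,0,-0.02]
    - [0,0,-0.02]
    - [0,0,-0.02]
  xyz:
    - [0,3,0]
    - [0,3,0]
    - [0,3,0]
    - [0,3,0]
    - [0,3,0]
    - [0,3,0]
    - [0,3,0]
    - [0,3,0]
  fingers: [0,0,0,0,0,0,0,0]

```text
time: 11.25
tool_pos: [0.401, 0.1128, 0.0182]
tool_rot: [0.705, 0.058, 0.705, -0.059]
contact_force: [0.6, -0.7, -1.7]
gripper_width: 0.1
```

Call:
servo_tool:
  twist:
    - [0,0,-0.02]
    - [0,0,-0.02]
    - [0,0,0]
    - [0,0,0]
    - [0,0,0]
  xyz:
    - [0,3,0]
    - [0,3,0]
    - [0,2,0]
    - [0,1,0]
    - [0,0,0]
  fingers: [0,0,0,0,0]

```text
time: 11.88
tool_pos: [0.4012, 0.2027, 0.0182]
tool_rot: [0.703, 0.072, 0.704, -0.072]
contact_force: [-1.5, 1.3, 0.4]
gripper_width: 0.1
```

```bash
python3 look.py side d6 50,90,306,282;  python3 look.py scene s6 120,60,340,225
```

```text
t 11.875 pos [0.4012 0.2027 0.0182] yaw -0.2041 down [-0.  0. -1.] F [-1.5  1.3  0.4] w 0.1 scale 3.125
t 11.925 pos [0.4013 0.2024 0.0182] yaw -0.2044 down [-0.  0. -1.] F [-0.9  1.4 -0.9] w 0.102 scale 3.6363636363636362
```

View pics/d6.png

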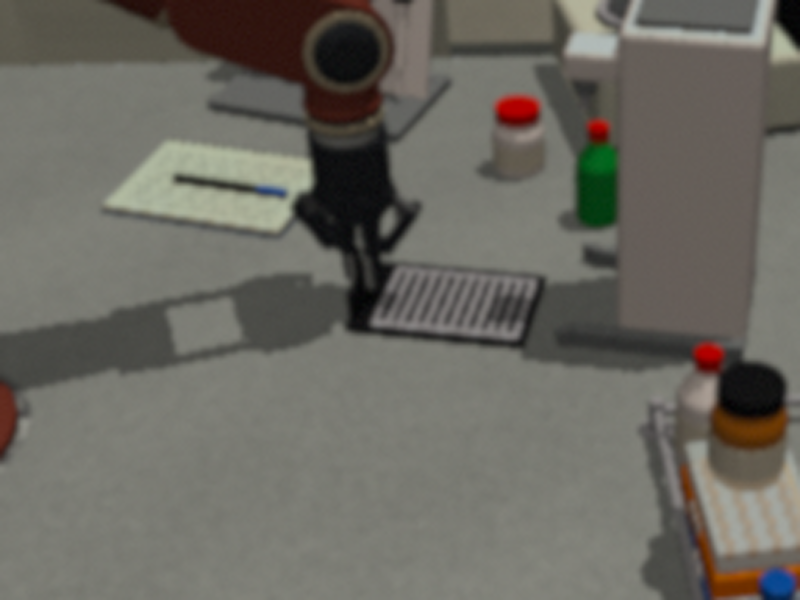

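View pics/s6.png

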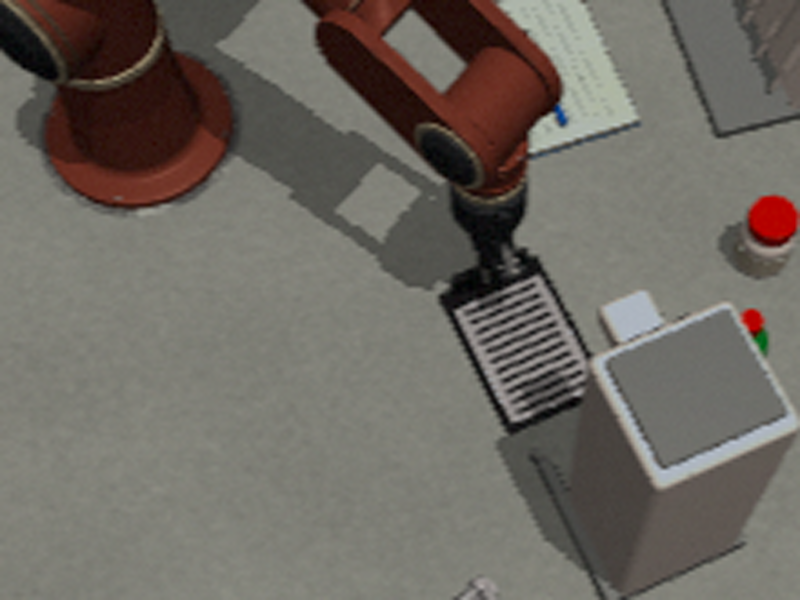

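Call:
servo_tool:
  twist:
    - [0,0,0]
    - [0,0,0]
    - [0,0,0]
    - [0,0,0]
    - [0,0,0]
    - [0,0,0]
    - [0,0,0]
    - [0,0,0]
  xyz:
    - [0,0,0]
    - [0,0,0]
    - [0,0,0]
    - [0,0,3]
    - [0,0,4]
    - [3,0,4]
    - [4,0,4]
    - [3,0,2]
  fingers: [0.4,0.4,0.4,0.4,0.4,0.4,0.4,0.4]

```text
time: 12.98
tool_pos: [0.5041, 0.2026, 0.1916]
tool_rot: [0.705, 0.073, 0.702, -0.072]
contact_force: [-0.1, 0.9, 0.1]
gripper_width: 0.397
```

Call:
servo_tool:
  twist:
    - [0,0,0]
    - [0,0,0]
  xyz:
    - [0,0,0]
    - [0,0,0]
  fingers: [0.4,0.4]

```text
time: 13.22
tool_pos: [0.5005, 0.2022, 0.1871]
tool_rot: [0.703, 0.072, 0.704, -0.073]
contact_force: [0.4, 0.6, -0.7]
gripper_width: 0.397
```

```bash
python3 look.py wrist w7
```

```text
t 13.225 pos [0.5005 0.2022 0.1871] yaw -0.2051 down [-0.002 -0.    -1.   ] F [ 0.4  0.6 -0.7] w 0.397 scale 1.5625
```

View pics/w7.png

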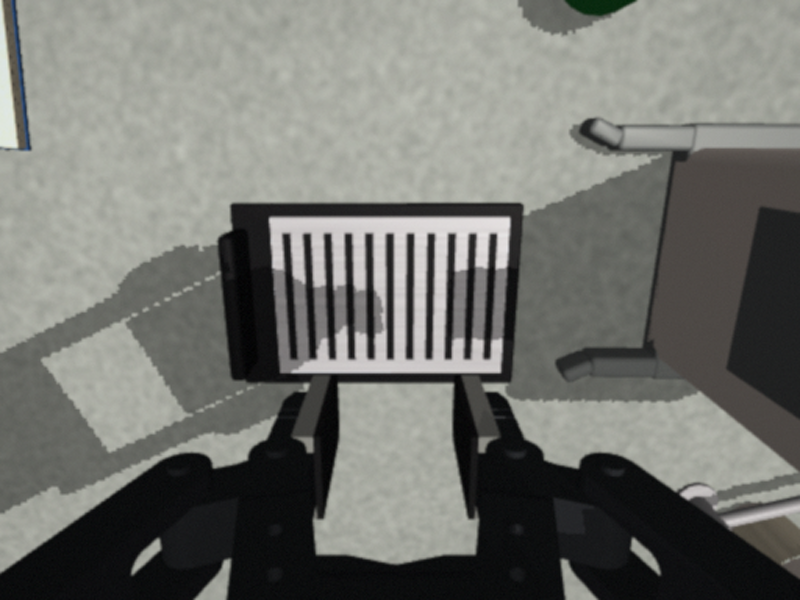

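```bash
python3 - <<'E'
import cv2
a=cv2.imread('pics/w7_raw.png'); 
for n,(x0,y0,x1,y1) in dict(a=(352,70,480,166),b=(352,166,480,262),t=(310,120,438,216)).items():
    cv2.imwrite(f'pics/w7{n}.png',cv2.resize(a[y0:y1,x0:x1],None,fx=6,fy=6,interpolation=cv2.INTER_CUBIC))
E
```

```text
(no output)
```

View pics/w7a.png

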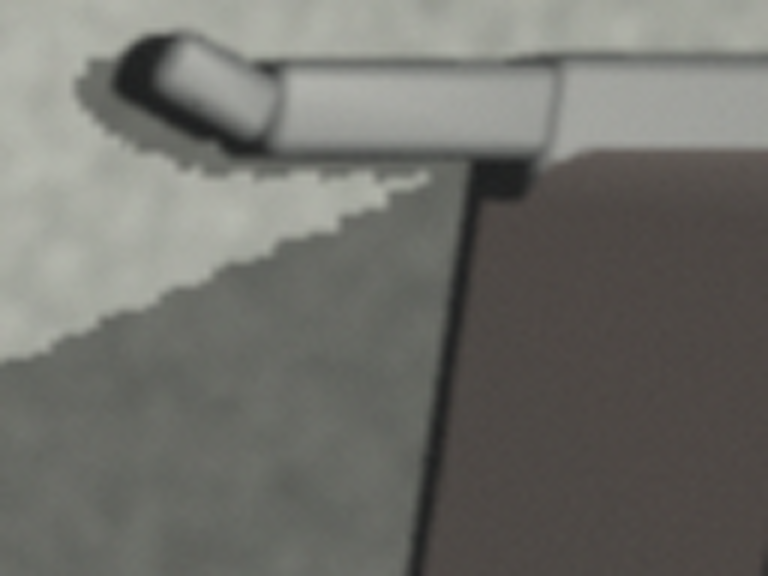

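View pics/w7b.png

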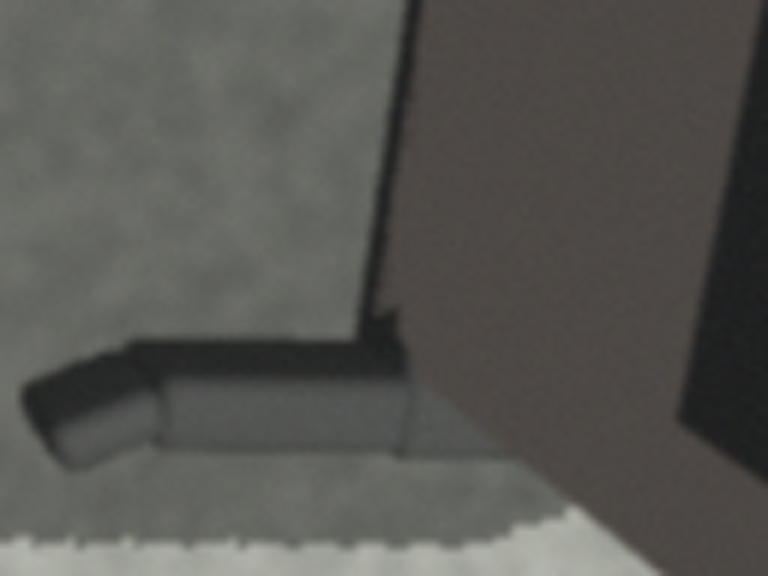

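View pics/w7t.png

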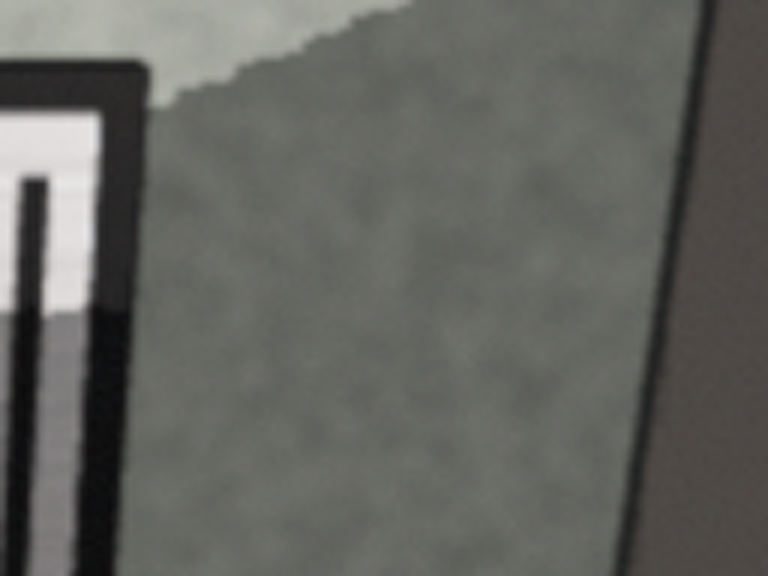

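```bash
cat > m7.py <<'E'
from h import *
C=cam('wrist',np.load('w7.npy',allow_pickle=True).item())
f=lambda U,off:((np.array(U)+.5)/6-.5+np.array(off))
A=(352,70);B=(352,166);T=(310,120)
P=lambda U,o,z: atz(C,f(U,o),z)[:2]
c1,c2=P((468,190),A,0),P((360,335),B,0)
d=(c1-c2); print('col foot',c1,c2,np.linalg.norm(d),'yaw',np.arctan2(-d[0],d[1]))
l1,l2=P((300,157),A,.022),P((460,159),A,.022)
r1,r2=P((140,342),B,0),P((350,340),B,0); s1,s2=P((165,378),B,.022),P((400,378),B,.022)
for n,a,b in(('L',l1,l2),('Rbot',r1,r2),('Rtop',s1,s2)): print(n,a,b,'yaw',np.arctan2((b-a)[1],(b-a)[0]))
yaw=-0.225
for yaw in(-.21,-.225,-.24):
    x=np.array([np.cos(yaw),np.sin(yaw)]); y=np.array([-x[1],x[0]])
    L=np.mean([l1@y,l2@y]);Rr=np.mean([r1@y,r2@y,s1@y,s2@y]); xc=np.mean([c1@x,c2@x])
    print(yaw,'gap',L-Rr,'L,R',L,Rr,'home',x*xc+y*(L+Rr)/2)
E
python3 m7.py
```

```text
col foot [0.67751397 0.23240759] [0.6523336  0.11317522] 0.12186225231151063 yaw -0.20812909331067228
L [0.64294871 0.24495937] [0.66586043 0.23988944] yaw -0.21777204032166336
Rbot [0.61447424 0.11969952] [0.65055211 0.11258532] yaw -0.1946921380977611
Rtop [0.61131632 0.12282743] [0.64917753 0.11495987] yaw -0.20488410880663
-0.21 gap 0.12696198124041963 L,R 0.37351567314941214 0.2465536919089925 home [0.66543022 0.17516743]
-0.225 gap 0.126894911112428 L,R 0.3823157038109408 0.2554207926985128 home [0.66538862 0.17482237]
-0.24 gap 0.12679929016477015 L,R 0.39102971505199435 0.2642304248872242 home [0.66533669 0.1744787 ]
```

```bash
cat >> m7.py <<'E'
print('---')
g=lambda U:((np.array(U)+.5)*.64-.5)
G=lambda U,z: atz(C,g(U),z)[:2]
t1=P((150,62),T,.006); t2=G((510.5,381.5),.006); t0=G((232,205),.006); t3=G((303,382),.006)
print('rear',t1,t2,np.linalg.norm(t1-t2),'yaw',np.arctan2(-(t1-t2)[0],(t1-t2)[1]))
print('far edge yaw',np.arctan2(*(t1-t0)[::-1]),np.linalg.norm(t1-t0),'near',np.arctan2(*(t2-t3)[::-1]))
yaw=-.207; x=np.array([np.cos(yaw),np.sin(yaw)]); y=np.array([-x[1],x[0]])
home=np.array([.66543,.1752]); rear=(t1+t2)/2
print('rear in home', (rear-home)@x,(rear-home)@y,'rear',rear)
for n,p in(('grasp pt',np.array([.4012,.2026])),): print((p-home)@x,(p-home)@y)
E
python3 m7.py | sed -n '/---/,$p'; python3 -c "
import cv2;a=cv2.imread('pics/w7_raw.png')[110:260,135:345];cv2.imwrite('pics/w7u.png',cv2.resize(a,None,fx=3.8,fy=3.8,interpolation=2))"
```

```text
---
rear [0.58467386 0.2250499 ] [0.56029838 0.10866101] 0.11891398741283916 yaw -0.20644746639014577
far edge yaw -0.1997150519225899 0.17762901760604508 near -0.2021257395863409
rear in home -0.08924469482809022 -0.027268685134127224 rear [0.57248612 0.16685545]
-0.2642205710476857 -0.02749077545713896
```

View pics/w7u.png

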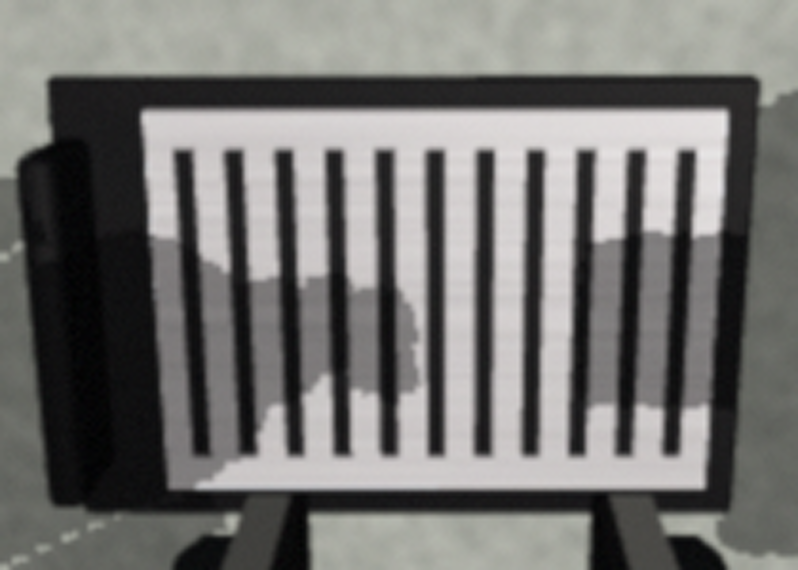

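Call:
servo_tool:
  twist:
    - [0,0,0]
    - [0,0,0]
    - [0,0,0]
    - [0,0,0]
    - [0,0,0]
    - [0,0,0]
    - [0,0,0]
    - [0,0,0]
  xyz:
    - [-4,0,-1]
    - [-4,0,-1]
    - [-2,0,-2]
    - [0,0,-4]
    - [0,0,-4]
    - [0,0,-3]
    - [0,0,-2]
    - [0,0,0]
  fingers: [0.4,0.4,0.4,0.4,0.4,0.4,0.4,0.4]

```text
time: 14.28
tool_pos: [0.3982, 0.2017, 0.0155]
tool_rot: [0.701, 0.071, 0.706, -0.073]
contact_force: [0.5, 0.6, 0.1]
gripper_width: 0.398
```

Call:
servo_tool:
  twist:
    - [0,0,0]
    - [0,0,0]
    - [0,0,0]
    - [0,0,0]
    - [0,0,-0.002]
    - [0,0,-0.002]
    - [0,0,0]
    - [0,0,0]
  xyz:
    - [0,0,0]
    - [0,0,0]
    - [0,0,0]
    - [0,0,0]
    - [0.14,0.67,0]
    - [0.28,1.33,0]
    - [0.14,0.67,0]
    - [0,0,0]
  fingers: [0,0,0,0,0,0,0,0]

```text
time: 15.28
tool_pos: [0.4084, 0.2294, 0.0193]
tool_rot: [0.704, 0.074, 0.702, -0.073]
contact_force: [-0.7, -2.3, 4.3]
gripper_width: 0.095
```

```bash
python3 look.py side d8 140,100,300,220;  python3 look.py scene s8 220,120,340,210
```

```text
t 15.275 pos [0.4084 0.2294 0.0193] yaw -0.2085 down [ 0.002  0.    -1.   ] F [-0.7 -2.3  4.3] w 0.095 scale 5.0
t 15.325 pos [0.4084 0.2294 0.0194] yaw -0.2086 down [ 0.003  0.    -1.   ] F [ 1.6 -1.6  4.6] w 0.098 scale 6.666666666666667
```

View pics/d8.png

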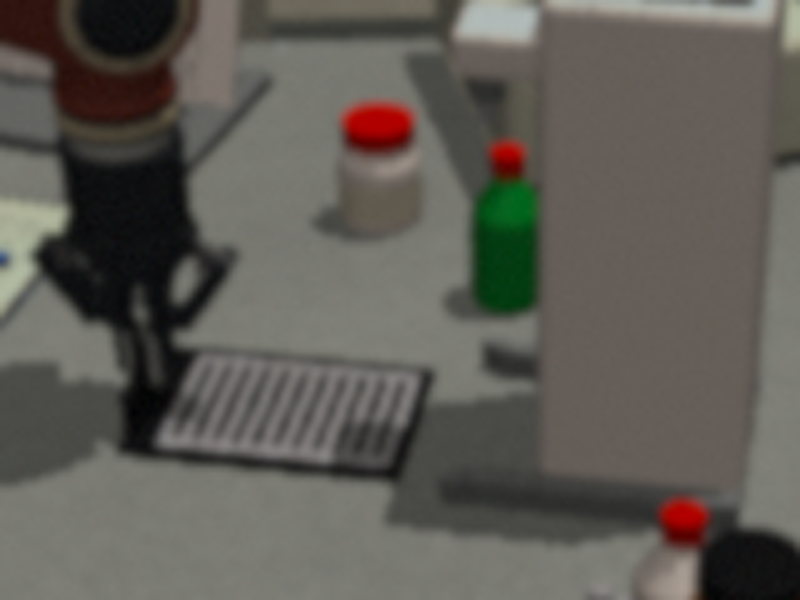

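Call:
servo_tool:
  twist:
    - [0,0,0]
    - [0,0,0]
    - [0,0,0]
    - [0,0,0]
    - [0,0,0]
    - [0,0,0]
    - [0,0,0]
    - [0,0,0]
  xyz:
    - [0.78,-0.16,0]
    - [0.78,-0.16,0]
    - [0.78,-0.16,0]
    - [0.78,-0.16,0]
    - [0.78,-0.16,0]
    - [0.78,-0.16,0]
    - [0.78,-0.16,0]
    - [0,0,0]
  fingers: [0,0,0,0,0,0,0,0]

```text
time: 16.38
tool_pos: [0.4613, 0.2189, 0.0193]
tool_rot: [0.702, 0.074, 0.704, -0.073]
contact_force: [-5.9, 1.8, 11.6]
gripper_width: 0.1
```

```bash
python3 look.py side d9 140,100,300,220
```

```text
t 16.375 pos [0.4613 0.2189 0.0193] yaw -0.2092 down [-0.002  0.002 -1.   ] F [-5.9  1.8 11.6] w 0.1 scale 5.0
```

View pics/d9.png

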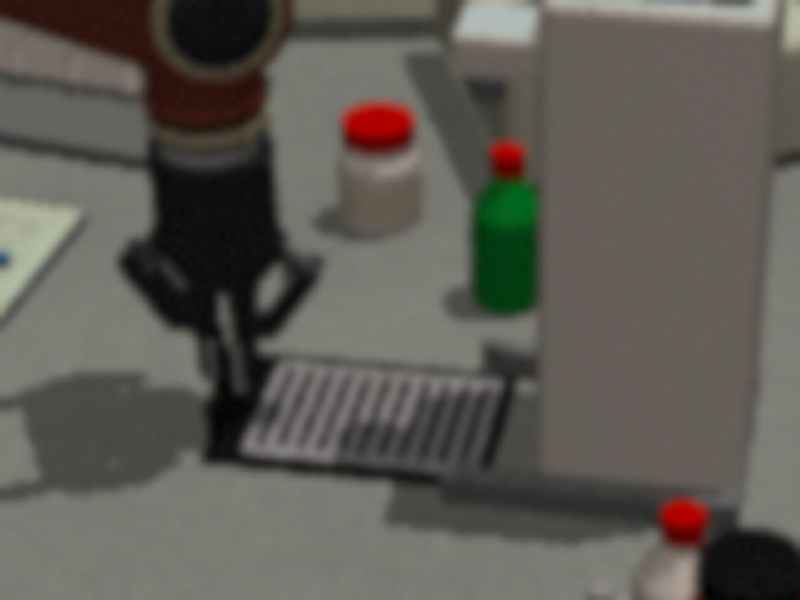

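Call:
servo_tool:
  twist:
    - [0,0,0]
    - [0,0,0]
    - [0,0,0]
    - [0,0,0]
    - [0,0,0]
    - [0,0,0]
    - [0,0,0]
    - [0,0,0]
  xyz:
    - [0.2,-0.07,0.1]
    - [0.49,-0.11,0]
    - [0.49,-0.11,0]
    - [0.49,-0.11,0]
    - [0.49,-0.11,0]
    - [0.39,-0.08,0]
    - [0.3,-0.06,0]
    - [0,0,0]
  fingers: [0,0,0,0,0,0,0,0]

```text
time: 17.42
tool_pos: [0.4893, 0.2119, 0.0194]
tool_rot: [0.702, 0.074, 0.704, -0.074]
contact_force: [-4.7, 1.2, 6.7]
gripper_width: 0.095
```

```bash
python3 look.py side d10 140,100,300,220
```

```text
t 17.425 pos [0.4893 0.2119 0.0194] yaw -0.2092 down [-0.003  0.001 -1.   ] F [-4.7  1.2  6.7] w 0.095 scale 5.0
```

View pics/d10.png

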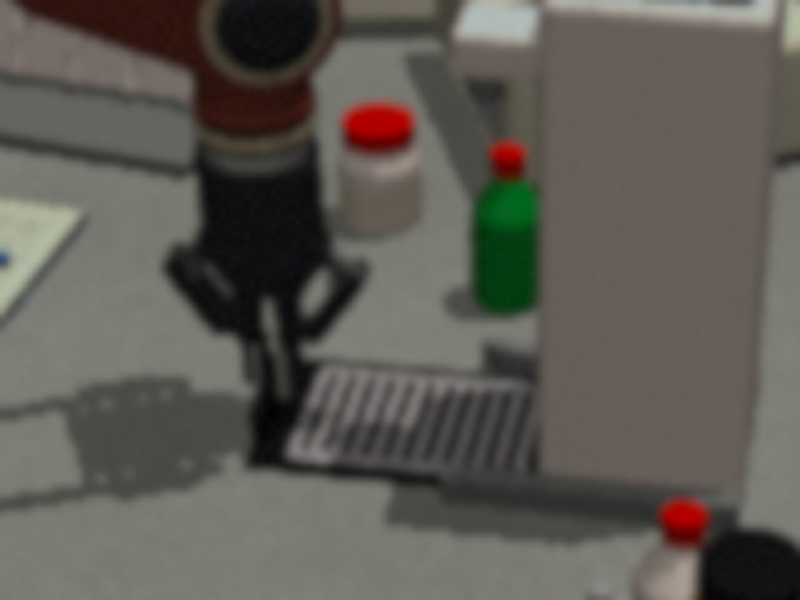

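Call:
servo_tool:
  twist:
    - [0,0,0]
    - [0,0,0]
    - [0,0,0]
    - [0,0,0]
  xyz:
    - [0.2,-0.04,0.05]
    - [0.2,-0.04,0]
    - [0.15,-0.03,0]
    - [0,0,0]
  fingers: [0,0,0,0]

```text
time: 17.98
tool_pos: [0.4915, 0.2112, 0.0193]
tool_rot: [0.699, 0.074, 0.707, -0.074]
contact_force: [-17.9, 2.4, 14.6]
gripper_width: 0.098
```

Call:
servo_tool:
  twist:
    - [0,0,0]
    - [0,0,0]
  xyz:
    - [0.2,-0.04,0]
    - [0,0,0]
  fingers: [0,0]

```text
time: 18.23
tool_pos: [0.4915, 0.2112, 0.0193]
tool_rot: [0.697, 0.074, 0.709, -0.074]
contact_force: [-24.0, 3.9, 20.2]
gripper_width: 0.1
```

Call:
servo_tool:
  twist:
    - [0,0,0]
    - [0,0,0]
    - [0,0,0]
    - [0,0,0]
    - [0,0,0]
  xyz:
    - [-0.3,0.06,0]
    - [0,0,0]
    - [0,0,0]
    - [0,0,0]
    - [0,0,0]
  fingers: [0,0.4,0.4,0.4,0.4]

```text
time: 18.85
tool_pos: [0.495, 0.2104, 0.0198]
tool_rot: [0.703, 0.074, 0.703, -0.074]
contact_force: [-0.4, -0.0, 0.1]
gripper_width: 0.396
```

Call:
servo_tool:
  twist:
    - [0,0,0]
    - [0,0,0]
    - [0,0,0]
    - [0,0,0]
    - [0,0,0]
    - [0,0,0]
    - [0,0,0]
  xyz:
    - [0,0,2]
    - [0,0,4]
    - [0,0,4]
    - [0,0,4]
    - [0,0,3]
    - [0,0,0]
    - [0,0,0]
  fingers: [0.4,0.4,0.4,0.4,0.4,0.4,0.4]

```text
time: 19.73
tool_pos: [0.4942, 0.2103, 0.1885]
tool_rot: [0.703, 0.074, 0.704, -0.074]
contact_force: [-0.2, 0.5, -0.5]
gripper_width: 0.402
```

```bash
python3 look.py wrist w11; python3 look.py side d11
```

```text
t 19.725 pos [0.4942 0.2103 0.1885] yaw -0.2091 down [-0.002 -0.    -1.   ] F [-0.2  0.5 -0.5] w 0.402 scale 1.5625
t 19.775 pos [0.4938 0.2102 0.1878] yaw -0.2091 down [-0.003 -0.001 -1.   ] F [0.4 0.8 0.2] w 0.399 scale 1.5625
```

View pics/w11.png

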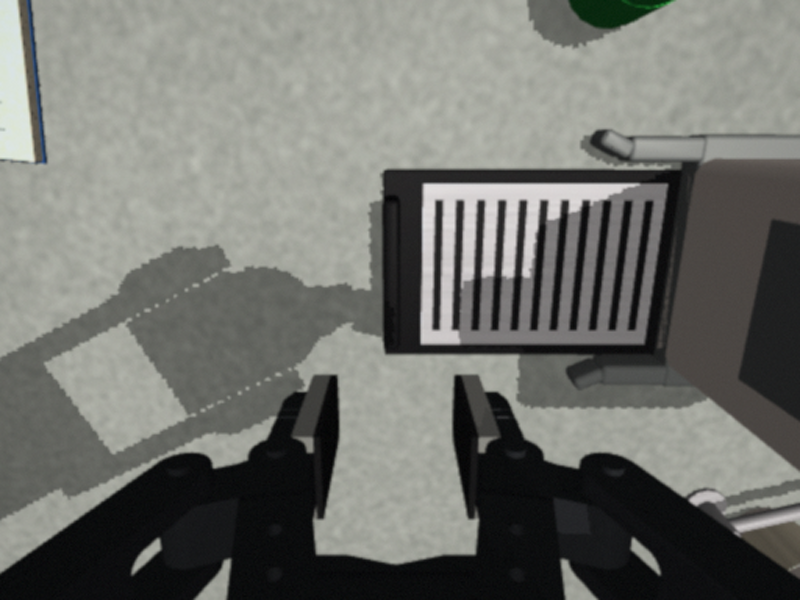

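View pics/d11.png

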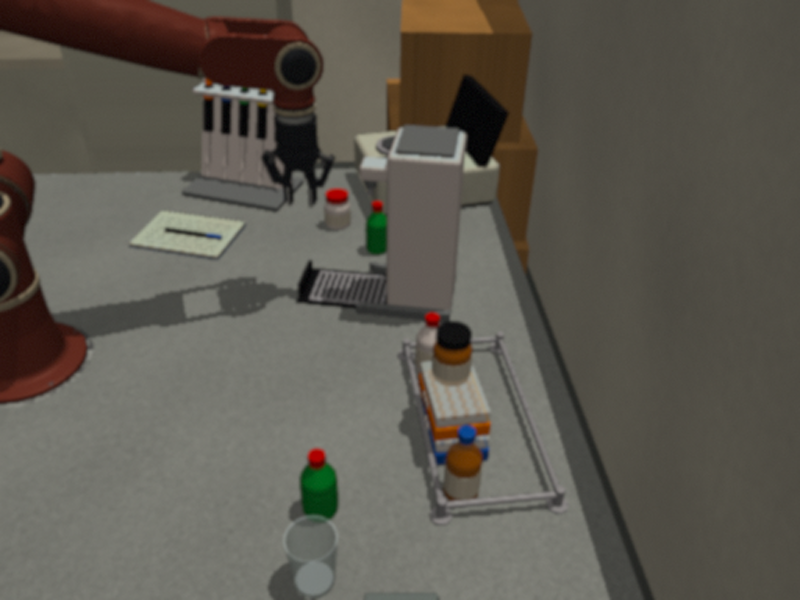

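```bash
python3 -c "
import cv2;a=cv2.imread('pics/w11_raw.png')
cv2.imwrite('pics/w11a.png',cv2.resize(a[80:250,370:470],None,fx=3.5*1,fy=3.5,interpolation=2))
cv2.imwrite('pics/w11b.png',cv2.resize(a[90:165,370:470],None,fx=8,fy=8,interpolation=2))
cv2.imwrite('pics/w11c.png',cv2.resize(a[165:255,370:490],None,fx=6.6,fy=6.6,interpolation=2))"
```

```text
(no output)
```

View pics/w11b.png

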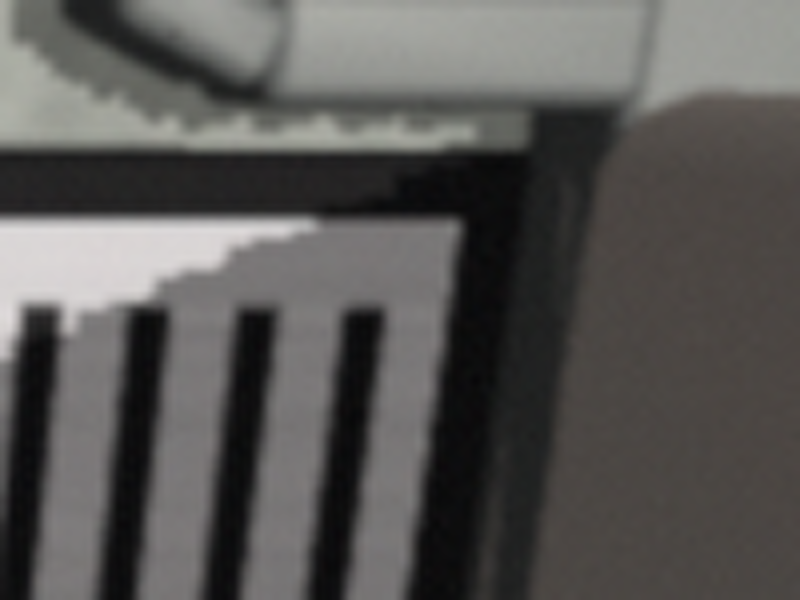

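View pics/w11c.png

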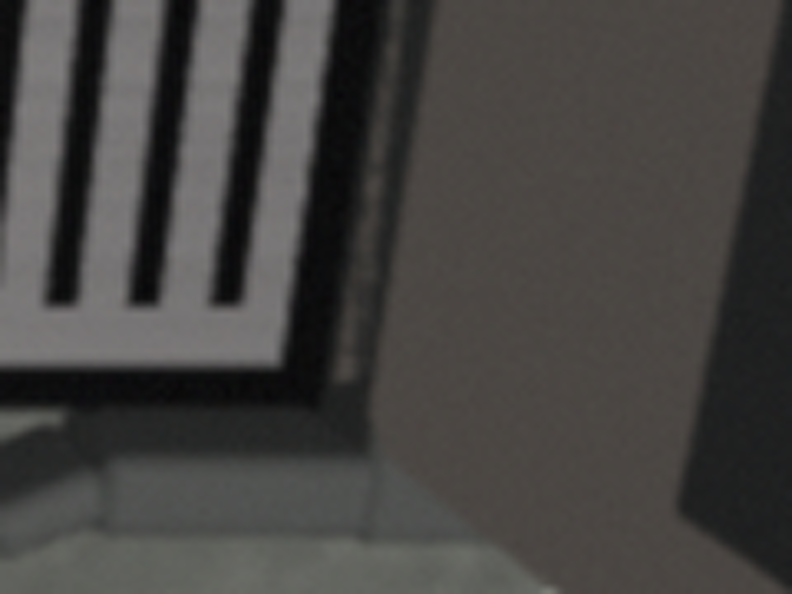

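```bash
cat > m11.py <<'E'
from h import *
import sys
C=cam('wrist',np.load('w11.npy',allow_pickle=True).item())
f=lambda U,s,off:((np.array(U)+.5)/s-.5+np.array(off))
P=lambda U,s,o,z: atz(C,f(U,s,o),z)[:2]
yaw=-.207; x=np.array([np.cos(yaw),np.sin(yaw)]); y=np.array([-x[1],x[0]])
home=np.array([.66543,.1752])
t1=P((528,155),8,(370,90),.006); t2=P((320,405),6.6,(370,165),.006)
for t in (t1,t2,(t1+t2)/2): print('rear in home',(t-home)@x,(t-home)@y)
print('width',np.linalg.norm(t1-t2),'yaw',np.arctan2(-(t1-t2)[0],(t1-t2)[1]))
# brown start if foot z=0
b1=P((600,180),8,(370,90),0.0); b2=P((370,400),6.6,(370,165),0.0)
for t in (b1,b2): print('brown start in home z0',(t-home)@x,(t-home)@y)
for z in (.006,.01,.02,.03):
  print(z,[float(np.round((P(U,s,o,z)-home)@x,4)) for U,s,o in (((600,180),8,(370,90)),((370,400),6.6,(370,165)))])
# lip
g=lambda U:((np.array(U)+.5)*.64-.5)
for U,z in (((385,171),.006),((385,353),.006),((385,197),.036),((400,197),.036)):
  p=atz(C,g(U),z)[:2]; print('front',(p-home)@x,(p-home)@y)
l1=P((300,100),8,(370,90),.022);l2=P((600,103),8,(370,90),.022);print('L guide y',(l1-home)@y,(l2-home)@y)
r1=P((110,457),6.6,(370,165),.022);r2=P((360,455),6.6,(370,165),.022);print('R guide y',(r1-home)@y,(r2-home)@y)
E
python3 m11.py
```

```text
rear in home -0.00304538816566151 0.057571833121875506
rear in home -0.0029023413162683077 -0.06069750155734534
rear in home -0.002973864740964909 -0.001562834217734918
width 0.11826942118682526 yaw -0.20579049983643508
brown start in home z0 0.009183216524786045 0.05434900654226011
brown start in home z0 0.008156313473377573 -0.06232070671111541
0.006 [0.0059, 0.0049]
0.01 [0.0037, 0.0027]
0.02 [-0.0019, -0.0028]
0.03 [-0.0074, -0.0083]
front -0.18089357044931692 0.05776100434738479
front -0.18190559009059684 -0.06009068614763431
front -0.18038187384307874 0.04520968163858765
front -0.17207089548776258 0.045187726626682835
L guide y 0.06434067117111693 0.06392771072918267
R guide y -0.0625055021216212 -0.062256899675391636
```

Call:
servo_tool:
  twist:
    - [0,0,0]
    - [0,0,0]
    - [0,0,0]
    - [0,0,0]
    - [0,0,0]
  xyz:
    - [1,0,-3]
    - [1.5,-0.5,-3]
    - [1,-0.5,-2]
    - [0,0,0]
    - [0,0,0]
  fingers: [0.1,0,0,0,0]

```text
time: 20.45
tool_pos: [0.5295, 0.2007, 0.1098]
tool_rot: [0.703, 0.074, 0.703, -0.074]
contact_force: [0.2, -0.1, -0.7]
gripper_width: 0.005
```

```bash
python3 look.py wrist w12 330,40,490,160; python3 -c "
import cv2;a=cv2.imread('pics/w12_raw.png');cv2.imwrite('pics/w12f.png',cv2.resize(a,None,fx=1.5,fy=1.5))"
```

```text
t 20.45 pos [0.5295 0.2007 0.1098] yaw -0.209 down [-0.001  0.    -1.   ] F [ 0.2 -0.1 -0.7] w 0.005 scale 5.0
```

View pics/w12f.png

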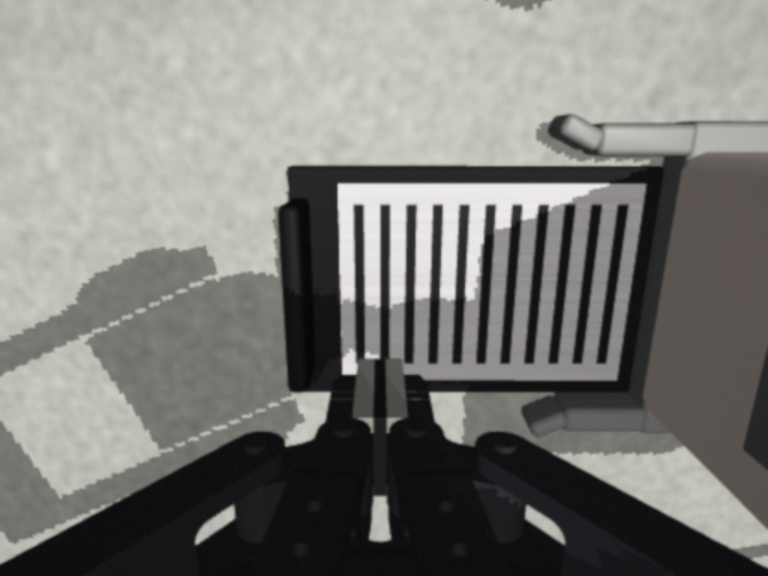

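```bash
python3 -c "
import cv2;a=cv2.imread('pics/w12_raw.png');print(a.shape)
cv2.imwrite('pics/w12b.png',cv2.resize(a[95:195,405:505],None,fx=6,fy=6,interpolation=2))
cv2.imwrite('pics/w12c.png',cv2.resize(a[190:290,390:490],None,fx=6,fy=6,interpolation=2))
for r in (140,180,220): print(r,a[r,405:475].mean(1).astype(int))
b=cv2.imread('pics/w7_raw.png')
for r in (140,180): print(r,b[r,400:445].mean(1).astype(int))"
```

```text
(384, 512, 3)
140 [138 139 139 140 139 135  87  30  17  17  17  16  32  92 130 139 140 139
 139 140 140 139 130  85  29  18  17  16  15  14  16  17  18  30  38  39
  42  39  40  40  40  41  39  42  56  75  84  84  85  84  85  85  86  84
  85  85  86  86  85  84  85  84  85  84  87  85  84  86  85  86]
180 [113  62  23  16  17  17  26  69 119 138 139 138 138 140 138 140 132  84
  27  15  15  18  16  17  15  16  25  35  40  40  41  41  41  39  40  41
  42  53  74  85  85  86  85  85  87  87  85  86  86  85  85  85  85  85
  85  85  85  86  85  84  83  87  86  84  85  85  85  84  83  86]
220 [ 19  46 109 136 139 138 140 140 139 139 131  85  29  17  16  14  14  16
  16  18  26  36  39  38  39  40  41  41  39  41  53  73  84  85  86  84
  86  87  86  84  83  85  84  85  85  85  84  84  85  85  86  84  85  84
  86  84  87  84  85  85  85  85  85  85  85  85  84  85  85  85]
140 [102 102 104 105 106 106 105 104 105 102 101 100  99  99  96  97  97  96
  99  98 101 101  99  74  43  37  51  68  72  73  74  72  74  72  73  73
  72  73  73  73  73  72  72  71  72]
180 [102 102 100 100  99 101 100 101 100 101 102 102 103 103 101 102 100  72
  41  38  53  68  72  74  72  72  72  73  73  73  74  73  73  74  72  72
  74  72  72  73  71  72  72  72  73]
```

View pics/w12b.png

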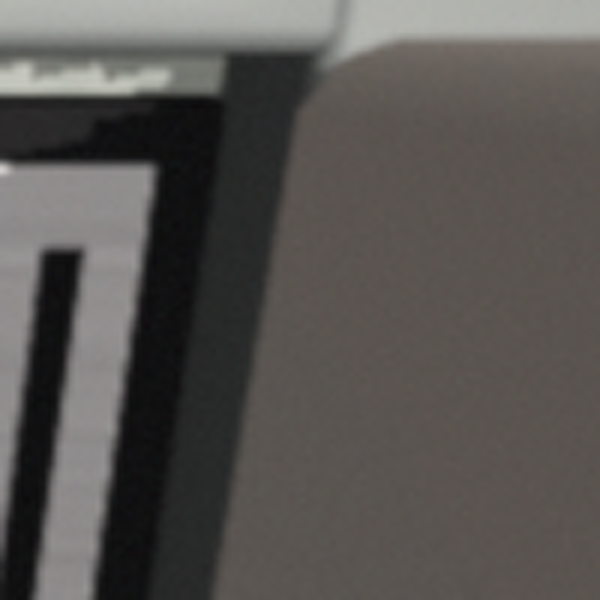

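View pics/w12c.png

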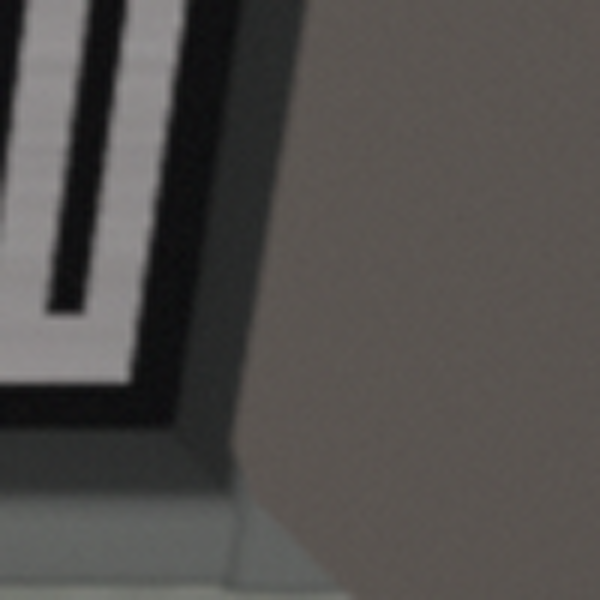

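Call:
servo_tool:
  twist:
    - [0,0,0]
    - [0,0,0]
    - [0,0,0]
    - [0,0,0]
    - [0,0,0]
  xyz:
    - [-2,0,4]
    - [-4,0,4]
    - [-4,0,2]
    - [0,0,0]
    - [0,0,0]
  fingers: [0,0,0,0,0]

```text
time: 21.12
tool_pos: [0.43, 0.2007, 0.2105]
tool_rot: [0.704, 0.074, 0.703, -0.073]
contact_force: [0.4, -0.8, 0.0]
gripper_width: 0.001
```

```bash
python3 look.py side d13 200,190,360,310; python3 look.py scene s13 160,200,320,320; python3 - <<'E'
from h import *
for n in ('scene','side'):
    a=cv2.imread(f'pics/{n}0.png'); b=cv2.imread(f"pics/{'s' if n=='scene' else 'd'}13_raw.png")
    d=cv2.absdiff(a,b).max(2); _,_,st,_=cv2.connectedComponentsWithStats((d>40).astype('uint8'))
    print(n,[list(s) for s in st[1:] if s[4]>15])
C=cam('scene');S=cam('side')
for l in ('bottle_a_mid','jar_mid','beaker','box_high','box_low','top_bottle'):
    for n in('scene','side'):
        r=vision.spot_in(n,l)[:2]; print(n,l,[(round(q['score'],2),np.round(q['extent'],0)) for q in r])
E
```

```text
t 21.125 pos [0.43   0.2007 0.2105] yaw -0.2086 down [ 0.002  0.    -1.   ] F [ 0.4 -0.8  0. ] w 0.001 scale 5.0
t 21.175 pos [0.4299 0.2006 0.2097] yaw -0.209 down [ 0. -0. -1.] F [ 0.3  0.4 -0.1] w -0.001 scale 5.0
scene [[np.int32(118), np.int32(0), np.int32(37), np.int32(22), np.int32(289)], [np.int32(155), np.int32(0), np.int32(145), np.int32(115), np.int32(6025)], [np.int32(289), np.int32(0), np.int32(23), np.int32(18), np.int32(153)], [np.int32(318), np.int32(0), np.int32(10), np.int32(11), np.int32(36)], [np.int32(141), np.int32(15), np.int32(9), np.int32(6), np.int32(28)], [np.int32(121), np.int32(21), np.int32(6), np.int32(8), np.int32(23)], [np.int32(134), np.int32(24), np.int32(19), np.int32(16), np.int32(43)], [np.int32(112), np.int32(55), np.int32(48), np.int32(29), np.int32(168)], [np.int32(121), np.int32(54), np.int32(7), np.int32(5), np.int32(20)], [np.int32(129), np.int32(56), np.int32(29), np.int32(15), np.int32(94)], [np.int32(115), np.int32(60), np.int32(16), np.int32(21), np.int32(122)], [np.int32(164), np.int32(60), np.int32(87), np.int32(83), np.int32(1372)], 
[... 2904 characters left out ...]
array([329., 125.,  19.,  23.])), (0.21, array([216., 265.,  46.,  46.]))]
side jar_mid [(0.79, array([216., 134.,  19.,  28.]))]
scene beaker [(0.97, array([122., 258.,  31.,  22.])), (0.64, array([217., 265.,  47.,  45.]))]
side beaker [(0.8, array([198., 356.,  35.,  55.]))]
scene box_high [(0.67, array([218., 265.,  49.,  50.]))]
side box_high [(0.73, array([288., 256.,  50.,  46.])), (0.73, array([291., 281.,  39.,  33.]))]
scene box_low [(0.45, array([228., 276.,  21.,  21.]))]
side box_low [(0.81, array([295., 287.,  35.,  20.]))]
scene top_bottle [(0.78, array([220., 254.,  23.,  25.]))]
side top_bottle [(0.69, array([290., 225.,  26.,  38.])), (0.6, array([292., 283.,  43.,  32.]))]
```

View pics/d13.png

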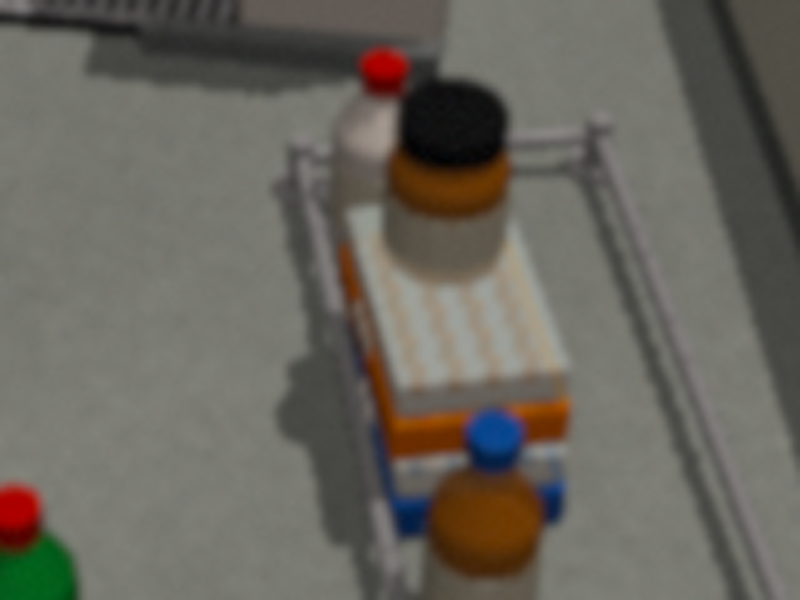

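View pics/s13.png

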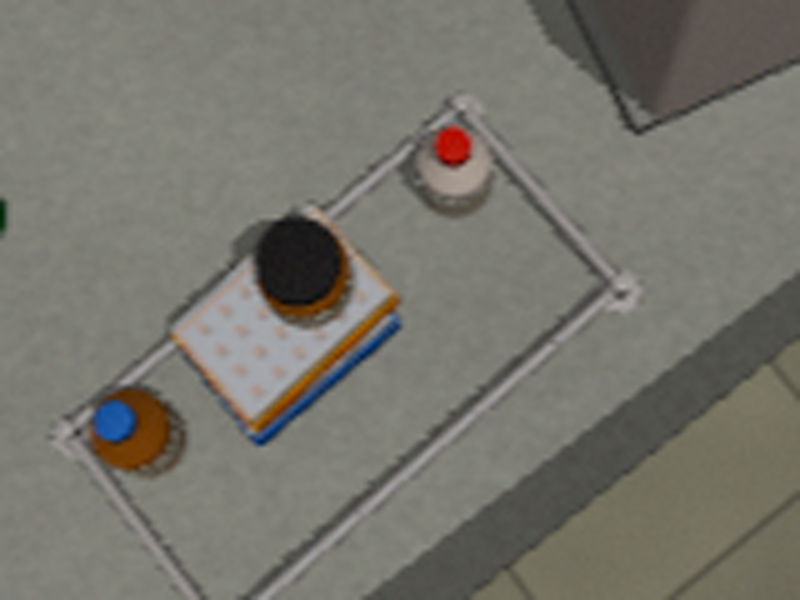

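```bash
python3 - <<'E'
from h import *
C=cam('scene'); S=cam('side'); f=lambda U,o:((np.array(U)+.5)/5-.5+np.array(o))
T=[atz(C,f(U,(160,200)),.100)[:2] for U in [(172,333),(250,425),(398,293),(318,208)]]; c=np.mean(T,0)
print('orange top centre',c,np.round(T,3))
# blue rear edge: body top rim z~.035; corners (262,442),(400,320)
for z in (.0,.035,.05): print(z,[np.round(atz(C,f(U,(160,200)),z)[:2],3) for U in [(262,442),(400,322)]])
yaw=.073;x=np.array([np.cos(yaw),np.sin(yaw)]);y=np.array([-x[1],x[0]]);o=np.array([.6925,-.19])
print('in rail',(c-o)@x,(c-o)@y)
cap=atz(C,f((301,262),(160,200)),.185)[:2]; print('jar in rail',(cap-o)@x,(cap-o)@y)
for z in (.035,.05):print([np.round([(atz(C,f(U,(160,200)),z)[:2]-o)@x,(atz(C,f(U,(160,200)),z)[:2]-o)@y],3) for U in [(262,442),(400,322)]])
E
```

```text
orange top centre [ 0.74073095 -0.20204894] [[ 0.707 -0.268]
 [ 0.785 -0.26 ]
 [ 0.774 -0.136]
 [ 0.697 -0.145]]
0.0 [array([ 0.784, -0.264]), array([ 0.775, -0.14 ])]
0.035 [array([ 0.789, -0.263]), array([ 0.78 , -0.142])]
0.05 [array([ 0.791, -0.262]), array([ 0.782, -0.143])]
in rail 0.04722370643786187 -0.015534585799187522
jar in rail 0.04580677379360858 0.009676126387643431
[array([ 0.091, -0.08 ]), array([0.091, 0.041])]
[array([ 0.093, -0.079]), array([0.093, 0.04 ])]
```

```bash
python3 -c "
from plant import job,manip
print(job.job_done(), manip.state()['time'])"
```

```text
the job is handed in; nothing more can be done
the job is handed in; nothing more can be done
```

The tray is out from under the stack and home in the dispenser's foot, lip to the front. I handed the job in at about 22 s; it reported no verdict.

I gripped the lip and drew the tray out slowly along the rail's x axis while the front bar held the stack. Then I slid it over the bench, measured it against the guides with the wrist camera, regripped it and pushed it in until it met firm resistance (about 24 N, with no further movement).

**Tray:**
- The rear sits about 3 mm short of my earlier estimate of the column's foot and about 1.5 mm off the middle. The estimate is good to 1–2 mm, and the limit for both is 6 mm.
- Its angle differs from the dispenser's by about 0.002 rad (limit 0.06).
- The 3 mm disagrees with the firm contact. A closer picture showed no bench between the tray and the dispenser, but a gap of up to 3 mm could have been hidden behind the tray's edge. I judged it home and did not push again.

**Stack:**
- The stack stands on the bench against the bar, upright in the pictures. The blue box's centre is about 48 mm behind the bar.
- The orange box lines up with the blue one to about 1 mm in x, and the amber jar is about 25 mm off the orange box's centre (limit 45 mm).

**Bystanders:** the bottles, white jar and beaker show no movement between the first and last pictures. The gripper was clear of everything when I handed in.

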